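# Lock the setting masters away in the code-locked gauge drawer

## Robot

A 6-joint arm with a two-finger parallel gripper is mounted at the origin on a cart in front of the work surface, level with it; the furniture and walls round the work are solid. World frame = base frame: x ahead of the robot, y to its left, z up, the work surface at z = 0. Lengths are in m, angles in rad, forces in N, time in s.
With the tool pointing down it reaches from about 0.25 to 0.85 m from the base axis. Payload 12.5 kg.
Tool frame: the origin (TCP) lies at the very end of the fingers, on their centre line; the grasp point (between the pads) lies 19 mm behind it; z points along the fingers, y is the line along which they close (so a half turn about z gives the same grasp; the last joint's range is limited). The gripper opens to 93 mm and grips with 3 to 60 N. Pads are 15 mm wide; open, the fingers measure 128 mm over their backs; the gripper's body (75 mm by 188 mm) begins 65 mm behind the grasp point.
Start: joints at [1.262, 0.351, 1.652, -0, 1.139, -0.085], TCP at [0.122, 0.536, 0.219] pointing down, gripper open.
Joint ranges: [-2.75, 2.75], [-0.79, 2.1], [0.01, 2.65], [-1.57, 4.71], [0.07, 3.14], [-2.87, 2.87]. Speed limits (rad/s): [2.22, 2.22, 2.79, 3.14, 3.14, 3.14].

## Interface

Orientations are given as a 3x3 rotation matrix whose columns are the frame's x, y, z axes.
In Python, from workcell import status, imaging, robot gives the robot as it stands.
- The arm moves only by the tool carry_out, never from a script. Its argument "deltas" is text: rows parted by semicolons, each of 7 numbers parted by spaces: the shift along the tool's x, y, z in mm, then the turn, a rotation vector about the tool's x, y, z in rad, then the opening, from 0 (shut) to 1 (fully open). A call has 1 to 8 rows; each row is the pose to reach, as a shift and turn from the pose commanded when the call began, along the tool's axes at that moment; what a row does not reach only later rows make up. A row lasts 1/8 s, in which the tool goes at most 62.5 mm and 10.7 degrees, less where a joint would pass 70% of its speed; a pose out of reach is approached as far as the arm can. A call with a gripper value outside its range is refused whole. The fingers move at their own pace and stop on an object; "squeeze" is the grip in N (left out, the last holds). Time passes only in rows, so rows that repeat a pose let the fingers close. It gives the time, the measured TCP pose, the force and the opening at its end, in the units of the state.
- status.observe(): the state, without advancing time (a new reading comes with each control period).
- imaging.snapshot(name): name is "side" or "top"; returns the picture (400x640x3 uint8, blue, green, red); there is no depth.
- imaging.calibration(name): a dict with "fx", "fy", "cx", "cy" (pixels), "dist_coeffs" ([k1, k2, p1, p2, k3] as OpenCV has them; the pictures are not rectified), "xyz" and "attitude" of the camera in the world. Camera axes: x right, y down, z forward; pixel columns grow to the right and rows downward; lengths in m; the calibration is good to about 2 mm. A picture is of the moment at which its call begins. calibration takes no time and is no camera call.
- robot.finish_job(): hands the job in, once; it reports no verdict.
The state is a dict: "time": time; "q": joint angles; "joint_velocities": joint speeds; "tau": joint torques, N m; "tool_pos": TCP position; "tool_rot": TCP orientation; "force": force on the tool from outside, world axes, zero at the start; "ft_torque": the same for the moment, N m; "grip_width": finger opening in m.
Only numpy, scipy, OpenCV 4.12 (cv2) and the standard library are available. Lean on these libraries where they do the work, as an engineer would, in place of code of your own. Each camera call takes 0.05 s, during which the arm holds its last target. There are 200 camera calls.

## Task

The gauge check is over: put every steel setting master that lies out on the bench back into its own matching cut-out in the gauge cabinet's drawer and lock it up. Set the dials to 6-2-7 (left, middle, right as you face the cabinet), push the drawer front in so that it springs ajar, draw it out and lay each master flat, fully home in the cut-out of its shape and size; then push the drawer in until it latches shut, and turn at least one dial away from the code. Leave the caliper where it lies.

Things in the scene. Friction and masses are not known exactly. Their poses are not given: they have to be found in the camera images.
- gauge_cabinet: dark blue-grey steel cabinet fixed on the bench, 150 mm deep (x), 290 wide (y), 78 high, three dials on top, one drawer. Origin: centre of its underside; x to its back, y to its left, z up. Its face is at x = -75 mm. Only with all dials at the code can the drawer be pressed in; otherwise it is blocked after 1.5 mm and can be neither opened nor relatched
- drawer (a joint): travel of the drawer, m, along the cabinet's -x: 0 latched shut, -0.007 pressed fully in, 0.108 fully out. Push-push latch: from shut, press in to -0.007 (about 7 N, then a hard stop) and back off: it springs out to 0.033, then slides freely (1.2 N plus 16 N per m/s) and stays put. Pushed in to -0.007 again (7 N near the end) and let go, it latches at 0. If a push fell short, push again
- drawer_front (a point): middle of the top edge of the drawer's front panel (290 mm wide, 12 thick, 9 to 78 mm above the bench); moves with the drawer; x to the cabinet's back. No handle; a steel spot 28 mm below marks where to press. Ajar, its back is about 40 mm from the cabinet's face (8 when shut): a finger put down behind the top edge draws it out (44 mm down to the foam)
- dial_left (a joint): left dial: black knob with a grip bar inside a fixed ring of white figures 0 to 9, 36 degrees apart, 0 at the far side, growing clockwise from above. A white line on one half of the bar points to the figure set. Value = clockwise angle from 0: figure n reads n x 0.628 rad; range -0.08 to 5.73, a stop between 9 and 0. A detent (0.03 N m) clicks at each figure; let go near a figure, it settles on it
- dial_middle (a joint): the middle dial, as dial_left
- dial_right (a joint): the right dial, as dial_left
- dial_left_grip (a point): centre of the left dial's grip bar, on the dial's axis, 104 mm above the bench. The bar (36 mm long, 12 mm thick) reaches 15 mm below to 11 mm above this point; below it is a round base 36 mm wide. Site x points along the bar to the figure set; close the fingers along its y. Dials stand 88 mm apart
- dial_middle_grip (a point): as dial_left_grip, for the middle dial
- dial_right_grip (a point): as dial_left_grip, for the right dial
- large_disc: round steel setting master 50 mm in diameter, 26 mm thick, 0.36 kg, lying flat with a dark groove round it near the top and a small dark centre dot; origin: centre of its underside, z up. It may be absent (None)
- small_disc: round steel setting master 36 mm in diameter, 26 mm thick, 0.2 kg, otherwise like the large one; origin: centre of its underside. It may be absent (None)
- square_block: square steel gauge block 40 x 40 mm, 26 mm thick, 0.3 kg, with one dark bore in the middle; origin: centre of its underside. It may be absent (None)
- long_block: oblong steel gauge block 28 mm (x) by 64 mm (y), 26 mm thick, 0.34 kg, with two dark bores; origin: centre of its underside. It may be absent (None)
- pocket_large_disc (a point): centre of the floor of the large round cut-out in the drawer's foam (53 mm across); moves with the drawer. Floor 22 mm above the bench, 12 mm below the foam's top; z up, x towards the cabinet's back. The four cut-outs stand in one row across the drawer, 1.5 mm larger all round than their masters, with bright yellow floors
- pocket_small_disc (a point): centre of the floor of the small round cut-out in the drawer's foam (39 mm across); moves with the drawer. Floor 22 mm above the bench, 12 mm below the foam's top; z up, x towards the cabinet's back. The four cut-outs stand in one row across the drawer, 1.5 mm larger all round than their masters, with bright yellow floors
- pocket_square_block (a point): centre of the floor of the square cut-out in the drawer's foam (43 x 43 mm, sides along x and y); moves with the drawer. Floor 22 mm above the bench, 12 mm below the foam's top; z up, x towards the cabinet's back. The four cut-outs stand in one row across the drawer, 1.5 mm larger all round than their masters, with bright yellow floors
- pocket_long_block (a point): centre of the floor of the oblong cut-out in the drawer's foam (31 mm along x, 67 mm along y); moves with the drawer. Floor 22 mm above the bench, 12 mm below the foam's top; z up, x towards the cabinet's back. The four cut-outs stand in one row across the drawer, 1.5 mm larger all round than their masters, with bright yellow floors
- caliper: steel vernier caliper 200 mm long lying on the bench near its front edge, a bystander; origin: centre of its underside
There are look-alikes about, which are no part of the job. Leave any turquoise look-alike of the long_block alone.

How it is judged:
By the outcome, as a careful person would: the job done as asked, in the order asked, and still so for the second after the job is handed in, with the robot touching nothing.
Of large_disc, small_disc, square_block, long_block only 2 to 4 are there at a start; the rules pass over those that are not, and their reading is None.
At some moment in a run one of large_disc, small_disc, square_block, long_block may be knocked a few centimetres aside while the robot is not near it.
Once in a run the grip may slacken for a moment while it holds something.
It also fails if it takes over 210 s, if anything falls off the work surface, if the arm or the gripper's body presses on something with over 40 N, if the wrist force passes 120 N, or if a joint passes its speed limit or range.

## Working session

There is one attempt and no reset: what is moved stays moved. The work goes in short steps, Python scripts to look and compute and a tool call to move; the robot and the scene stay as the last step left them, time stands still between calls to the robot, and variables do not carry over. Pictures are saved under pics/ and viewed, on a budget of 14 in all, crops included, one or two more only if the job needs it, and the job is handed in when it is done.

Besides the shell and the picture viewer there is one more tool, called after "Call:" as a command line: name --argument value ..., lists and objects as JSON in quotes. carry_out: Moves the arm, as the interface text tells. Its arguments: {"type":"object","properties":{"deltas":{"type":"string"},"squeeze":{"type":"number"}},"required":["deltas"]}

```bash
ls; mkdir -p pics
python3 - <<'E'
from workcell import status, imaging, robot
import cv2
s=status.observe(); print(s)
for n in("top","side"):
    cv2.imwrite(f"pics/{n}0.png",imaging.snapshot(n)); print(imaging.calibration(n))
E
```

```text
pics
{'time': 0.0, 'q': array([ 1.26241685e+00,  3.51245806e-01,  1.65244929e+00,  2.55895643e-05,
        1.13911016e+00, -8.46016057e-02]), 'joint_velocities': array([-0.00037694, -0.00113479, -0.00092747,  0.00079979,  0.00135656,
        0.00073988]), 'tau': array([ 2.48677927e-03, -4.97318852e+01, -2.85256380e+01,  7.00392039e-02,
        2.55564123e-02, -1.42002386e-04]), 'tool_pos': array([0.12191295, 0.53594843, 0.21808662]), 'tool_rot': array([[-9.75063640e-01,  2.21925091e-01, -3.90187581e-04],
       [ 2.21925398e-01,  9.75062972e-01, -1.14834247e-03],
       [ 1.25611455e-04, -1.20629953e-03, -9.99999265e-01]]), 'force': array([-0.05595371, -0.45366653, -0.03329718]), 'ft_torque': array([ 0.06157502, -0.02630164,  0.00107915]), 'grip_width': 0.09293671434993075}
{'fx': 370.81280272993615, 'fy': 370.81280272993615, 'cx': 313.18039558192106, 'cy': 202.44855261845862, 'dist_coeffs': array([-0.07899623,  0.        ,  0.        ,  0.        ,  0.        ]), 'xyz': array([ 0.34425257, -0.13193122,  1.0793883 ]), 'attitude': array([[ 1.13648650e-02, -9.87461233e-01,  1.57452064e-01],
       [-9.99935334e-01, -1.12875858e-02,  1.38503546e-03],
       [ 4.09584855e-04, -1.57457623e-01, -9.87525660e-01]])}
{'fx': 389.0281169516416, 'fy': 389.0281169516416, 'cx': 324.85751545292095, 'cy': 200.46930124691926, 'dist_coeffs': array([-0.0555653,  0.       ,  0.       ,  0.       ,  0.       ]), 'xyz': array([ 0.16156525, -0.9340282 ,  0.55176501]), 'attitude': array([[ 0.9049594 , -0.20148516,  0.37476955],
       [-0.42541433, -0.41098039,  0.80629881],
       [-0.00843431, -0.88910002, -0.45763524]])}
```

View pics/top0.png

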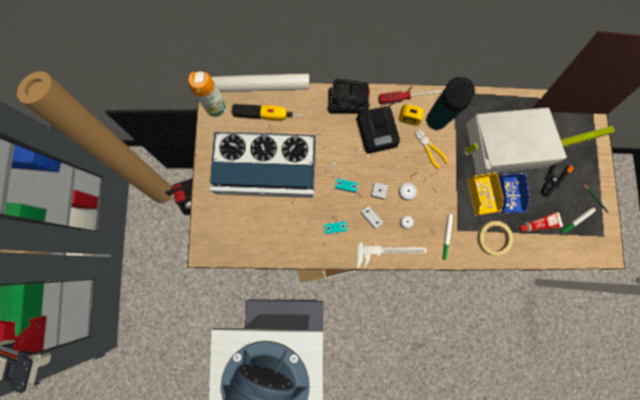

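View pics/side0.png

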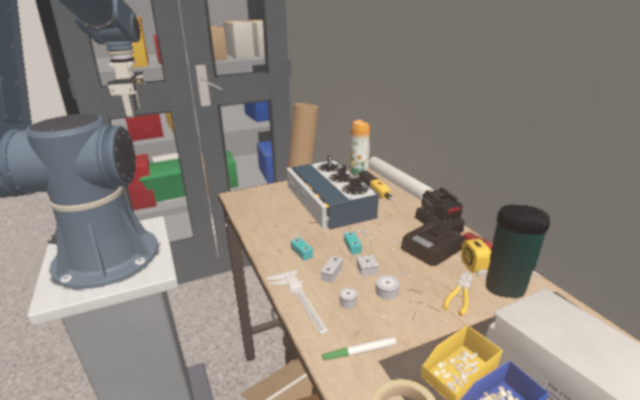

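The top view shows the cabinet at about (263,163). The masters are the square (380,190), large disc (408,190), long block (372,217) and small disc (407,222). The turquoise decoys are at (346,185) and (335,228), and the caliper is at (390,250). The side view shows the same layout. All four masters are present.

```bash
cat > h.py <<'E'
import numpy as np, cv2
from workcell import status, imaging, robot
def snap(n,name=None):
    im=imaging.snapshot(n)
    if name: cv2.imwrite(f"pics/{name}.png",im)
    return im
def ray(n,uv):
    c=imaging.calibration(n); K=np.array([[c['fx'],0,c['cx']],[0,c['fy'],c['cy']],[0,0,1]])
    p=cv2.undistortPoints(np.array(uv,float).reshape(-1,1,2),K,c['dist_coeffs']).reshape(-1,2)
    return c['xyz'], np.c_[p,np.ones(len(p))]@np.array(c['attitude']).T
def plane(n,uv,z):
    o,d=ray(n,uv); return o+d*((z-o[2])/d[:,2])[:,None]
def proj(n,P):
    c=imaging.calibration(n); K=np.array([[c['fx'],0,c['cx']],[0,c['fy'],c['cy']],[0,0,1]])
    R=np.array(c['attitude']).T; return cv2.projectPoints(np.array(P,float).reshape(-1,1,3),cv2.Rodrigues(R)[0],-R@c['xyz'],K,c['dist_coeffs'])[0].reshape(-1,2)
def crop(im,x0,y0,x1,y1,s): return cv2.resize(im[y0:y1,x0:x1],None,fx=s,fy=s,interpolation=cv2.INTER_CUBIC)
def tri(pt,ps):
    (o1,d1),(o2,d2)=ray('top',[pt]),ray('side',[ps]); A=np.zeros((3,3));b=np.zeros(3);
    L=[]
    for o,d in((o1,d1[0]),(o2,d2[0])):
        d=d/np.linalg.norm(d);M=np.eye(3)-np.outer(d,d);A+=M;b+=M@o;L.append((o,M))
    x=np.linalg.solve(A,b); return x,[np.linalg.norm(M@(x-o)) for o,M in L]
E
python3 - <<'E'
from h import *
t=cv2.imread('pics/top0.png')
a=crop(t,205,125,325,200,6); b=crop(t,325,170,425,240,6)
a=a[:, :720]; 
cv2.imwrite('pics/cab.png',cv2.resize(a,None,fx=1.1,fy=1.1)); cv2.imwrite('pics/obj.png',b)
s=cv2.imread('pics/side0.png'); cv2.imwrite('pics/sidecrop.png',crop(s,280,140,420,315,3.4))
E
```

```text
(no output)
```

View pics/cab.png

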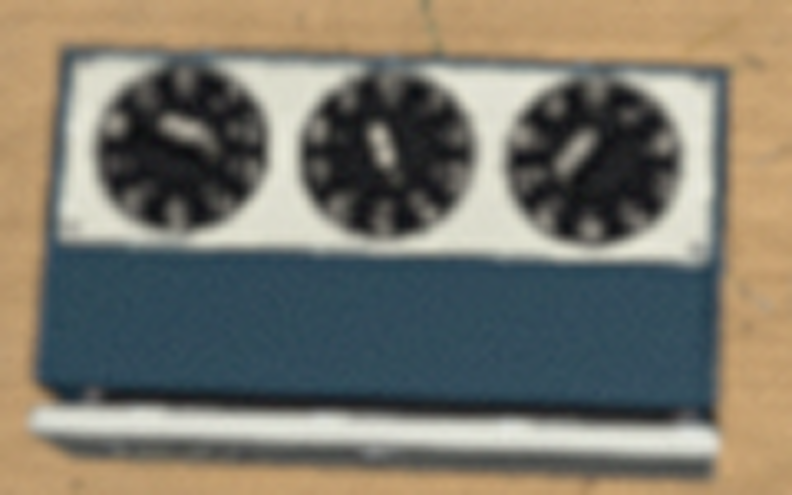

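View pics/obj.png

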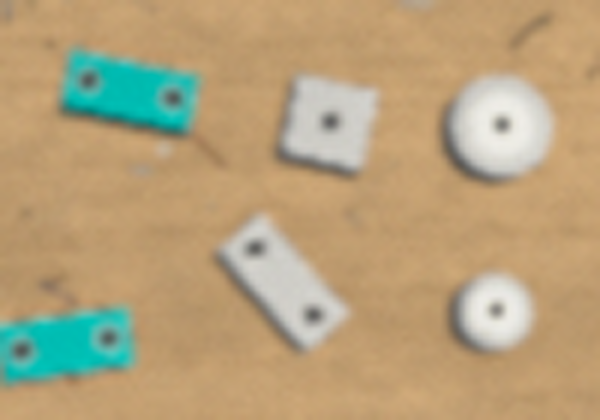

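The crops show the left dial's line pointing right and slightly down (about 3), the middle's down and slightly right (4 or 5), and the right's down-left (about 6). Next I'll measure these numerically.

```bash
cat > meas.py <<'E'
from h import *
def wpts(n,mask,z):
    v,u=np.nonzero(mask); return plane(n,np.c_[u,v],z)[:,:2]
def rect(P):
    (c,(w,h),a)=cv2.minAreaRect((P*1000).astype(np.float32)); return np.round(c,1),round(w,1),round(h,1),round(a,1)
def dots(im,uvs,z=.026,r=3):
    g=cv2.cvtColor(im,cv2.COLOR_BGR2GRAY).astype(float); out=[]
    for u,v in uvs:
        u,v=int(round(u)),int(round(v)); w=g[v-r:v+r+1,u-r:u+r+1]; k=np.clip(np.median(w)-15-w,0,None)
        yy,xx=np.mgrid[v-r:v+r+1,u-r:u+r+1]; out.append(((k*xx).sum()/k.sum(),(k*yy).sum()/k.sum()))
    return np.array(out)
def masters(im,x0,y0,x1,y1):
    hsv=cv2.cvtColor(im,cv2.COLOR_BGR2HSV); m=((hsv[...,1]<50)&(hsv[...,2]>120)).astype(np.uint8)
    M=np.zeros_like(m);M[y0:y1,x0:x1]=m[y0:y1,x0:x1]
    n,l,st,ce=cv2.connectedComponentsWithStats(M)
    return [(i,st[i],ce[i],l==i) for i in range(1,n) if st[i,4]>40]
E
python3 - <<'E'
from meas import *
t=cv2.imread('pics/top0.png')
for i,st,ce,m in masters(t,325,170,425,240):
    print(ce.round(1),st[4],'rect',rect(wpts('top',m,.026)))
d=dots(t,[(325+331/6,170+122/6),(325+502/6,170+124/6),(325+496/6,170+310/6),(325+255/6,170+248/6),(325+313/6,170+314/6)],r=2)
print(d.round(2).tolist(),(plane('top',d,.026)*1000).round(1).tolist())
hsv=cv2.cvtColor(t,cv2.COLOR_BGR2HSV)
h=(hsv[...,1]<60)&(hsv[...,2]>130); h[:125]=0;h[200:]=0;h[:,:205]=0;h[:,325:]=0
n,l,st,ce=cv2.connectedComponentsWithStats(h.astype(np.uint8),connectivity=4)
for i in range(1,n):
    if st[i,4]>5: print(i,st[i],ce[i].round(1))
for k in range(1,n):
    if st[k,4]>150: print('white',k,rect(wpts('top',l==k,.078)))
bl=(hsv[...,0]>95)&(hsv[...,0]<115)&(hsv[...,1]>100);bl[:125]=0;bl[187:]=0;bl[:,:205]=0;bl[:,325:]=0
print('blue',rect(wpts('top',bl,.078)))
# side cam
s=cv2.imread('pics/side0.png')
P=np.array([[p[0],p[1],.026] for p in plane('top',d,.026)]); print('side pred',proj('side',P).round(1).tolist())
E
```

```text
[379.4 190.1] 196 rect (array([ 550.8, -321.7]), 41.1, 41.8, 76.4)
[407.8 190.8] 234 rect (array([ 550. , -405.9]), 48.1, 49.5, 26.8)
[371.5 216.9] 232 rect (array([ 472. , -297.9]), 62.5, 30.9, 44.8)
[406.9 221.5] 128 rect (array([ 460. , -400.2]), 31.7, 35.1, 0.5)
[[379.61, 189.81], [408.2, 190.28], [407.27, 221.18], [367.08, 210.94], [376.77, 222.03]] [[551.5, -322.7, 26.0], [551.2, -406.3, 26.0], [460.9, -401.0, 26.0], [489.3, -285.5, 26.0], [457.6, -313.0, 26.0]]
1 [ 214  132  100   33 1288] [264.1 149.6]
5 [230 143   5   3   9] [232.2 143.9]
6 [261 144   3   6  11] [262.4 146.4]
7 [290 146   4   4   9] [291.7 147.4]
10 [209 186 105   9 485] [262.1 189.8]
white 1 (array([657.3,  11.4]), 278.2, 88.4, 88.8)
white 10 (array([537.8,  14.3]), 288.3, 14.1, 88.6)
blue (array([580.7,  13.1]), 279.1, 60.4, 89.1)
side pred [[367.8, 261.2], [388.1, 282.6], [348.9, 293.7], [335.9, 259.6], [328.5, 270.0]]
```

View pics/sidecrop.png

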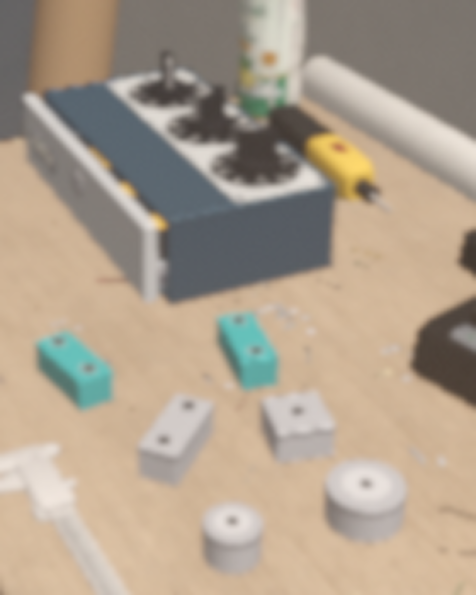

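Side-view cross-checks agree to within 0.5 px: bore at (367,261), discs at (388,282) and (348,293). Next I need the dial centres and angles, the panel line and the bottle clearance.

Run:
```python
from meas import *
t=cv2.imread('pics/top0.png'); g=cv2.cvtColor(t,cv2.COLOR_BGR2GRAY)
# ring centres: black discs filled inside plate
C=[]
for (u,v) in [(232.7,147.3),(263.8,148.2),(295,149.2)]:
    m=(g<90).astype(np.uint8); k=np.zeros_like(m); cv2.circle(k,(round(u),round(v)),15,1,-1); m&=k
    ys,xs=np.nonzero(m); hull=cv2.convexHull(np.c_[xs,ys].astype(np.int32)); (c,r)=cv2.minEnclosingCircle(hull)
    w=plane('top',[c],.08)[0]*1000; print('ring',np.round(c,1),round(r,1),w.round(1)); C.append(w)
hsv=cv2.cvtColor(t,cv2.COLOR_BGR2HSV)
for w,(u0,v0) in zip(C,[(232,144),(262,146),(292,147)]):
    G=crop(g,u0-8,v0-8,u0+9,v0+9,8).astype(float); G=G*(G>120)
    n,l,st,ce=cv2.connectedComponentsWithStats((G>0).astype(np.uint8)); i=l[8*8+4,8*8+4]
    if i==0: i=1+np.argmin([np.hypot(*(ce[j]-68)) for j in range(1,n)])
    ys,xs=np.nonzero(l==i); P=plane('top',np.c_[u0-8+(xs+.5)/8-.5,v0-8+(ys+.5)/8-.5],.115)[:,:2]*1000
    m=P.mean(0); e,V=np.linalg.eigh(np.cov((P-m).T)); d=V[:,1]; o=m-w[:2]; d=d*np.sign(d@o)
    print('line',m.round(1),'len',(4*np.sqrt(e)).round(1),'cw deg pca',round(-np.degrees(np.arctan2(d[1],d[0]))%360,1),'off',o.round(1),round(-np.degrees(np.arctan2(o[1],o[0]))%360,1))
# panel top strip: subpixel centre line
for lo in (0,):
    pts=[]
    for u in range(214,311,4):
        col=g[180:200,u].astype(float); a=np.gradient(col); v1=180+np.argmax(a); v2=180+np.argmin(a[v1-180:])+v1-180
        pts.append((u,v1,v2))
    pts=np.array(pts,float)
    for j in(1,2):
        W=plane('top',pts[:,[0,j]],.078)[:,:2]*1000; f=np.polyfit(W[:,1],W[:,0],1); print('panel edge',j,'x at y=13',np.polyval(f,13).round(1),'slope deg',np.degrees(np.arctan(f[0])).round(2),'res',np.std(W[:,0]-np.polyval(f,W[:,1])).round(2))
row=g[188:192].astype(float).mean(0); gr=np.gradient(row); a=195+np.argmax(gr[195:225]); b=300+np.argmin(gr[300:325]); print('panel ends',a,b,plane('top',[(a,187),(b,192)],.078)*1000)
print('bottle base', tri((215,112),(360,172)), tri((200,78),(360,125)))
print(plane('side',[(362,176)],0),plane('top',[(217,113)],0))
```

```text
ring [231.9 146.3] 12.7 [660.8 100.   80. ]
ring [262.8 147.7] 12.6 [657.5  12.5  80. ]
ring [294.5 149.1] 12.5 [654.1 -76.5  80. ]
line [656.4  90.7] len [ 6.5 17.2] cw deg pca 109.1 off [-4.4 -9.3] 115.1
line [649.5   8.6] len [ 6.5 18. ] cw deg pca 160.7 off [-8. -4.] 153.7
line [647.6 -70.7] len [ 5.8 18. ] cw deg pca 218.1 off [-6.5  5.7] 221.6
panel edge 1 x at y=13 544.3 slope deg 1.47 res 0.76
panel edge 2 x at y=13 531.8 slope deg 1.57 res 0.98
panel ends 209 311 [[ 543.95534165  158.58951682   78.        ]
 [ 532.91089151 -124.20691877   78.        ]]
bottle base (array([0.8041086 , 0.17234366, 0.00584706]), [np.float64(0.009845978251913218), np.float64(0.00984597825191328)]) (array([0.81347064, 0.17329983, 0.17955229]), [np.float64(0.003758116142987773), np.float64(0.0037581161429877993)])
[[0.81126696 0.15108634 0.        ]] [[0.79352055 0.17069871 0.        ]]
```

```bash
cat >> h.py <<'E'
from scipy.spatial.transform import Rotation as Rn
def goto(*targets):
    """targets: (x,y,z mm, yaw of tool y axis deg); prints the deltas from the present pose"""
    s=status.observe(); R0=s['tool_rot']; p0=s['tool_pos']*1000
    yaw0=np.degrees(np.arctan2(R0[1,1],R0[0,1]))
    print('t',round(s['time'],2),'pos',p0.round(1),'yawy',yaw0.round(1),'F',s['force'].round(1),'w',round(s['grip_width']*1000,1),'q',s['q'].round(2))
    for x,y,z,a in targets:
        a=np.radians(a); Y=np.array([np.cos(a),np.sin(a),0]); Z=np.array([0,0,-1.]); Rt=np.c_[np.cross(Y,Z),Y,Z]
        print('  ->',(R0.T@(np.array([x,y,z])-p0)).round(1),Rn.from_matrix(R0.T@Rt).as_rotvec().round(3))
E
python3 - <<'E'
from meas import *
print('tube top',tri((38,87),(305,106)))
goto((400,250,220,50),(661,100,220,-21),(661,100,150,-21))
t=cv2.imread('pics/top0.png');s=cv2.imread('pics/side0.png')
cv2.imwrite('pics/dials.png',np.vstack([crop(t,222,134,306,162,9),crop(s,312,155,396,196,9)[:300]]))
E
```

```text
tube top (array([0.81735931, 0.66648481, 0.13748869]), [np.float64(0.004596633825549557), np.float64(0.0045966338255494996)])
t 0.1 pos [121.9 536.  218.2] yawy 77.2 F [-0.5  0.  -0.5] w 92.8 q [ 1.26  0.35  1.65 -0.    1.14 -0.08]
  -> [-334.6 -217.2   -1.6] [-0.001  0.     0.474]
  -> [-622.4 -305.5   -1.6] [-1.000e-03  1.000e-03  1.714e+00]
  -> [-622.4 -305.5   68.4] [-1.000e-03  1.000e-03  1.714e+00]
```

View pics/dials.png

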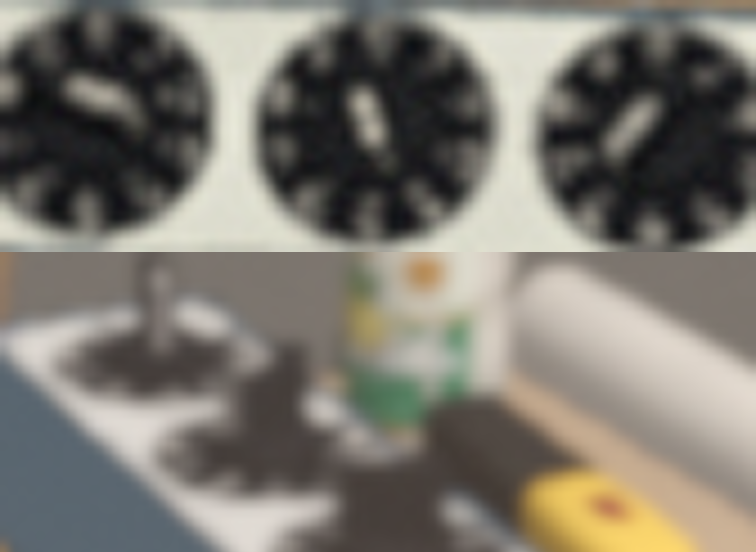

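The dial views confirm left at about 3 and right at about 6. The middle is ambiguous between 4 and 5, but the grip will align its bar and settle that. I'm moving to the left dial.

Call:
carry_out --deltas "-622 -305 0 0 0 1.714 0.4;-622 -305 0 0 0 1.714 0.4;-622 -305 0 0 0 1.714 0.4;-622 -305 0 0 0 1.714 0.4;-622 -305 0 0 0 1.714 0.4;-622 -305 0 0 0 1.714 0.4;-622 -305 0 0 0 1.714 0.4;-622 -305 0 0 0 1.714 0.4" --squeeze 15

```text
time: 1.1
tool_pos: [0.5122, 0.2204, 0.2185]
tool_rot: [[0.159, 0.987, -0.0], [0.987, -0.159, -0.0], [-0.0, -0.0, -1.0]]
force: [1.4, 0.7, 0.3]
grip_width: 0.0373
```

Run:
```python
from h import *
goto((661,100,220,-20))
```

```text
t 1.1 pos [512.2 220.4 218.5] yawy -9.1 F [1.4 0.7 0.3] w 37.3 q [0.32 0.36 1.63 0.   1.15 0.48]
  -> [-95.2 166.   -1.5] [-0.    0.    0.19]
```

Call:
carry_out --deltas "-95 166 0 0 0 0.19 0.4;-95 166 0 0 0 0.19 0.4;-95 166 0 0 0 0.19 0.4;-95 166 0 0 0 0.19 0.4;-95 166 0 0 0 0.19 0.4;-95 166 0 0 0 0.19 0.4"

```text
time: 1.85
tool_pos: [0.6597, 0.1039, 0.2188]
tool_rot: [[0.335, 0.942, -0.0], [0.942, -0.335, 0.0], [-0.0, -0.0, -1.0]]
force: [1.0, -0.9, -0.1]
grip_width: 0.0374
```

Run:
```python
from h import *
goto((661,100,95,-20))
```

```text
t 1.85 pos [659.7 103.9 218.8] yawy -19.6 F [ 1.  -0.9 -0.1] w 37.4 q [0.09 0.57 1.32 0.   1.26 0.43]
  -> [ -3.2   2.6 123.8] [-0.     0.     0.007]
```

Call:
carry_out --deltas "0 0 60 0 0 0 0.4;0 0 100 0 0 0 0.4;0 0 100 0 0 0 0.4;0 0 100 0 0 0 0.4"

```text
time: 2.35
tool_pos: [0.6612, 0.1035, 0.1209]
tool_rot: [[0.336, 0.942, 0.003], [0.942, -0.336, 0.0], [0.001, 0.002, -1.0]]
force: [0.2, 0.6, 0.1]
grip_width: 0.037
```

Run:
```python
from h import *
goto((661,100,95,-20))
im=snap('top');s=snap('side')
cv2.imwrite('pics/l1.png',np.hstack([crop(im,205,110,325,200,3.3),crop(s,290,100,410,190,3.3)]))
```

```text
t 2.35 pos [661.2 103.5 120.9] yawy -19.6 F [0.2 0.6 0.1] w 37.0 q [0.09 0.67 1.4  0.   1.07 0.43]
  -> [-3.4  0.9 25.9] [ 0.002 -0.001  0.007]
```

View pics/l1.png

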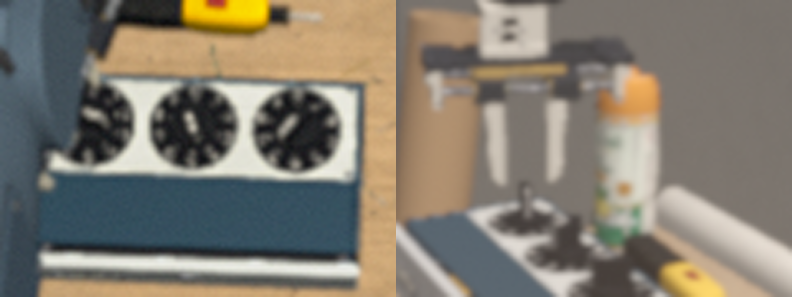

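The side view shows the open fingers centred over the left bar, with tips at (495,183) and (555,180) and the bar at (525,200). I'm descending and gripping.

Call:
carry_out --deltas "-3 1 26 0 0 0 0.4;-3 1 26 0 0 0 0.4;-3 1 26 0 0 0 0;-3 1 26 0 0 0 0;-3 1 26 0 0 0 0;-3 1 26 0 0 0 0" --squeeze 15

```text
time: 3.2
tool_pos: [0.6606, 0.0998, 0.0933]
tool_rot: [[0.336, 0.942, 0.001], [0.942, -0.336, 0.0], [0.0, 0.001, -1.0]]
force: [-1.9, -0.9, 5.3]
grip_width: 0.012
```

Run:
```python
from h import *
goto((661,100,95,-20),(661,100,95,-127.8))
print(status.observe()['ft_torque'])
```

```text
t 3.2 pos [660.6  99.8  93.3] yawy -19.7 F [-1.9 -0.9  5.3] w 12.0 q [0.08 0.7  1.42 0.   1.03 0.42]
  -> [ 0.3  0.3 -1.7] [ 0.001 -0.     0.006]
  -> [ 0.3  0.3 -1.7] [ 0.000e+00 -1.000e-03  1.888e+00]
[-0.01387448  0.38392923 -0.00205142]
```

Call:
carry_out --deltas "0 0 -2 0 0 0.18 0;0 0 -2 0 0 0.36 0;0 0 -2 0 0 0.54 0;0 0 -2 0 0 0.72 0;0 0 -2 0 0 0.9 0;0 0 -2 0 0 1.08 0;0 0 -2 0 0 1.26 0;0 0 -2 0 0 1.26 0"

```text
time: 4.2
tool_pos: [0.6596, 0.1011, 0.0935]
tool_rot: [[0.999, -0.035, -0.002], [-0.035, -0.999, 0.002], [-0.002, -0.002, -1.0]]
force: [-0.5, 8.2, -6.4]
grip_width: 0.0117
```

Run:
```python
from h import *
goto((661,100,95,-127.8))
```

```text
t 4.2 pos [659.6 101.1  93.5] yawy -92.0 F [-0.5  8.2 -6.4] w 11.7 q [0.08 0.7  1.42 0.   1.03 1.69]
  -> [ 1.4  1.1 -1.5] [-0.001  0.003  0.625]
```

Call:
carry_out --deltas "0 -1 0 0 0 0.18 0;0 -1 0 0 0 0.36 0;0 -1 0 0 0 0.54 0;0 -1 0 0 0 0.625 0;0 -1 0 0 0 0.625 0;0 -1 0 0 0 0.625 0;0 -1 0 0 0 0.625 0.35;0 -1 0 0 0 0.625 0.35"

```text
time: 5.2
tool_pos: [0.6606, 0.1005, 0.0948]
tool_rot: [[0.792, -0.611, 0.0], [-0.611, -0.792, -0.0], [0.0, 0.0, -1.0]]
force: [-0.6, -0.4, -0.5]
grip_width: 0.0273
```

Run:
```python
from h import *
goto((661,100,150,-127.8),(657.5,13,150,-72),(657.5,13,97,-72))
```

```text
t 5.2 pos [660.6 100.5  94.8] yawy -127.7 F [-0.6 -0.4 -0.5] w 27.3 q [ 0.08  0.7   1.42 -0.    1.03  2.31]
  -> [  0.7   0.1 -55.2] [ 0.    -0.     0.003]
  -> [ 51.   71.1 -55.2] [ 0.    -0.    -0.971]
  -> [51.  71.1 -2.2] [ 0.    -0.    -0.971]
```

Call:
carry_out --deltas "0 0 -55 0 0 0 0.4;0 0 -55 0 0 0 0.4;51 71 -55 0 0 -0.97 0.4;51 71 -55 0 0 -0.97 0.4;51 71 -55 0 0 -0.97 0.4;51 71 -55 0 0 -0.97 0.4;51 71 -55 0 0 -0.97 0.4;51 71 -55 0 0 -0.97 0.4"

```text
time: 6.2
tool_pos: [0.6572, 0.0131, 0.1491]
tool_rot: [[0.951, 0.308, -0.001], [0.308, -0.951, -0.0], [-0.001, -0.0, -1.0]]
force: [0.3, -0.1, 0.4]
grip_width: 0.0375
```

Run:
```python
from h import *
goto((657.5,12.5,95,-71.5))
```

```text
t 6.2 pos [657.2  13.1 149.1] yawy -72.1 F [ 0.3 -0.1  0.4] w 37.5 q [-0.05  0.62  1.41 -0.    1.11  1.21]
  -> [ 0.1  0.7 54.1] [-0.     0.001 -0.01 ]
```

Call:
carry_out --deltas "0 0 54 0 0 -0.01 0.4;0 0 54 0 0 -0.01 0.4;0 0 54 0 0 -0.01 0.4;0 0 54 0 0 -0.01 0;0 0 54 0 0 -0.01 0;0 0 54 0 0 -0.01 0;0 0 54 0 0 -0.01 0" --squeeze 15

```text
time: 7.08
tool_pos: [0.6578, 0.0129, 0.0963]
tool_rot: [[0.948, 0.317, 0.001], [0.317, -0.948, -0.001], [0.001, 0.001, -1.0]]
force: [-1.1, -2.0, 5.4]
grip_width: 0.0121
```

Run:
```python
from h import *
goto((657.5,12.5,95,16.2));print(status.observe()['ft_torque'])
```

```text
t 7.08 pos [657.8  12.9  96.3] yawy -71.5 F [-1.1 -2.   5.4] w 12.1 q [-0.05  0.68  1.45 -0.    1.02  1.2 ]
  -> [-0.4  0.3  1.3] [ 1.000e-03  0.000e+00 -1.531e+00]
[-0.47633152  0.33312309  0.00324695]
```

Call:
carry_out --deltas "0 0 0 0 0 -0.18 0;0 0 0 0 0 -0.36 0;0 0 0 0 0 -0.54 0;0 0 0 0 0 -0.72 0;0 0 0 0 0 -0.9 0;0 0 0 0 0 -1.08 0;0 0 0 0 0 -1.26 0;0 0 0 0 0 -1.26 0"

```text
time: 8.07
tool_pos: [0.6589, 0.0122, 0.0964]
tool_rot: [[-0.014, 1.0, 0.004], [1.0, 0.014, -0.001], [-0.002, 0.004, -1.0]]
force: [6.3, -7.2, 1.4]
grip_width: 0.012
```

Run:
```python
from h import *
goto((657.5,12.5,95,16.2))
```

```text
t 8.07 pos [658.9  12.2  96.4] yawy 0.8 F [ 6.3 -7.2  1.4] w 12.0 q [-0.05  0.68  1.45 -0.    1.01 -0.07]
  -> [ 0.3 -1.4  1.4] [ 0.003  0.002 -0.268]
```

Call:
carry_out --deltas "-1 1 0 0 0 -0.18 0;-1 1 0 0 0 -0.268 0;-1 1 0 0 0 -0.268 0;-1 1 0 0 0 -0.268 0;-1 1 0 0 0 -0.268 0.35;-1 1 0 0 0 -0.268 0.35;-1 1 -55 0 0 -0.268 0.4;-1 1 -55 0 0 -0.268 0.4"

```text
time: 9.07
tool_pos: [0.6602, 0.0124, 0.1544]
tool_rot: [[-0.276, 0.961, 0.006], [0.961, 0.276, -0.0], [-0.002, 0.006, -1.0]]
force: [-1.0, -1.0, -0.7]
grip_width: 0.0369
```

Run:
```python
from h import *
goto((655.5,-76,150,-129.8),(655.5,-76,150,50.2))
```

```text
t 9.07 pos [660.2  12.4 154.4] yawy 16.0 F [-1.  -1.  -0.7] w 36.9 q [-0.05  0.61  1.41  0.    1.12 -0.33]
  -> [-83.7 -29.    4.4] [ 0.005 -0.007  2.545]
  -> [-83.7 -29.    4.4] [ 0.005  0.003 -0.597]
```

Call:
carry_out --deltas "-84 -29 4 0 0 -0.63 0.4;-84 -29 4 0 0 -0.63 0.4;-84 -29 4 0 0 -0.63 0.4;-84 -29 4 0 0 -0.63 0.4;-84 -29 4 0 0 -0.63 0.4;-84 -29 4 0 0 -0.63 0.4"

```text
time: 9.82
tool_pos: [0.6536, -0.0763, 0.1461]
tool_rot: [[-0.788, 0.615, -0.001], [0.615, 0.788, 0.0], [0.001, -0.0, -1.0]]
force: [0.9, -0.4, -0.3]
grip_width: 0.0374
```

Run:
```python
from h import *
goto((655.5,-76,96,52.2))
```

```text
t 9.82 pos [653.6 -76.3 146.1] yawy 52.0 F [ 0.9 -0.4 -0.3] w 37.4 q [-0.19  0.62  1.41  0.    1.11 -1.1 ]
  -> [-1.4  1.4 50.1] [-0.    -0.001 -0.003]
```

Call:
carry_out --deltas "-1 1 50 0 0 0 0.4;-1 1 50 0 0 0 0.4;-1 1 50 0 0 0 0.4;-1 1 50 0 0 0 0;-1 1 50 0 0 0 0;-1 1 50 0 0 0 0;-1 1 50 0 0 0 0" --squeeze 15

```text
time: 10.7
tool_pos: [0.6566, -0.075, 0.0975]
tool_rot: [[-0.789, 0.614, 0.004], [0.614, 0.789, 0.002], [-0.002, 0.004, -1.0]]
force: [6.5, 7.8, -0.6]
grip_width: 0.0119
```

Call:
carry_out --deltas "0 0 0 0 0 0.18 0;0 0 0 0 0 0.36 0;0 0 0 0 0 0.54 0;0 0 0 0 0 0.628 0;0 0 0 0 0 0.628 0;0 0 0 0 0 0.628 0"

```text
time: 11.45
tool_pos: [0.6567, -0.0756, 0.0975]
tool_rot: [[-0.278, 0.961, 0.004], [0.961, 0.278, 0.001], [-0.0, 0.004, -1.0]]
force: [5.4, 4.9, -0.9]
grip_width: 0.0119
```

Run:
```python
from h import *
goto((655.5,-76,96,16.2))
```

```text
t 11.45 pos [656.7 -75.6  97.5] yawy 16.2 F [ 5.4  4.9 -0.9] w 11.9 q [-0.19  0.68  1.44  0.    1.02 -0.47]
  -> [-0.1 -1.3  1.5] [ 0.004  0.    -0.001]
```

Call:
carry_out --deltas "0 0 0 0 0 0 0.35;0 0 0 0 0 0 0.35;0 0 -55 0 0 0 0.4;0 0 -55 0 0 0 0.4;0 0 -55 0 0 0 0.4"

```text
time: 12.08
tool_pos: [0.6549, -0.0763, 0.1512]
tool_rot: [[-0.278, 0.961, -0.001], [0.961, 0.278, -0.0], [0.0, -0.001, -1.0]]
force: [-0.2, 0.1, -0.1]
grip_width: 0.0374
```

Run:
```python
from h import *
goto((490,13,150,88.5))
```

```text
t 12.07 pos [654.9 -76.3 151.2] yawy 16.2 F [-0.2  0.1 -0.1] w 37.4 q [-0.19  0.62  1.41 -0.    1.12 -0.47]
  -> [ 131.7 -133.5    1.3] [-0.    -0.    -1.263]
```

Call:
carry_out --deltas "132 -133 0 0 0 -1.263 0;132 -133 0 0 0 -1.263 0;132 -133 0 0 0 -1.263 0;132 -133 0 0 0 -1.263 0;132 -133 0 0 0 -1.263 0;132 -133 0 0 0 -1.263 0;132 -133 0 0 0 -1.263 0;132 -133 0 0 0 -1.263 0"

```text
time: 13.08
tool_pos: [0.4901, 0.0135, 0.1507]
tool_rot: [[-1.0, 0.027, -0.002], [0.027, 1.0, 0.0], [0.002, 0.0, -1.0]]
force: [0.3, 0.1, -0.1]
grip_width: 0.0002
```

Run:
```python
from h import *
goto((490,13,45,88.5))
t=snap('top'); cv2.imwrite('pics/d2.png',crop(t,205,125,325,200,6))
```

```text
t 13.07 pos [490.1  13.5 150.7] yawy 88.5 F [ 0.3  0.1 -0.1] w 0.2 q [-0.07  0.33  1.87 -0.    0.94 -1.61]
  -> [-1.000e-01 -5.000e-01  1.057e+02] [ 0.    -0.002 -0.001]
```

View pics/d2.png

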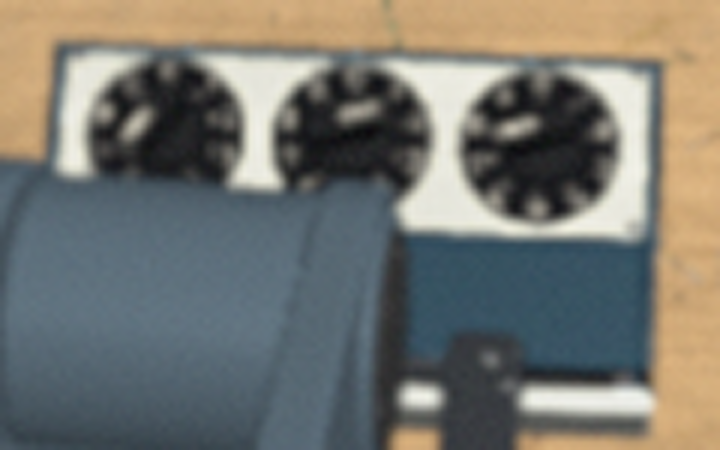

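The dials read 6 (line down-left), 2 (line right and up) and 7 (line left and down). Next I press the drawer.

Call:
carry_out --deltas "0 0 60 0 0 0 0;0 0 105 0 0 0 0;0 0 105 0 0 0 0;-25 0 105 0 0 0 0;-32 0 105 0 0 0 0;-36 0 105 0 0 0 0;-40 0 105 0 0 0 0;-43 0 105 0 0 0 0"

```text
time: 14.12
tool_pos: [0.5317, 0.0125, 0.0474]
tool_rot: [[-1.0, 0.026, -0.004], [0.026, 1.0, 0.0], [0.004, -0.0, -1.0]]
force: [-22.7, -0.8, 17.7]
grip_width: 0.0005
```

Call:
carry_out --deltas "10 0 0 0 0 0 0;55 0 0 0 0 0 0;65 0 0 0 0 0 0;65 0 0 0 0 0 0;65 0 -60 0 0 0 0;65 0 -105 0 0 0 0;65 0 -105 0 0 0 0;65 0 -105 0 0 0 0"

```text
time: 15.12
tool_pos: [0.469, 0.014, 0.1512]
tool_rot: [[-1.0, 0.026, 0.0], [0.026, 1.0, -0.0], [-0.0, -0.0, -1.0]]
force: [0.1, 0.4, -0.8]
grip_width: 0.0009
```

Run:
```python
from h import *
goto((530,13,100,88.5))
t=snap('top'); s=snap('side'); cv2.imwrite('pics/o1.png',np.hstack([crop(t,205,125,325,215,3.3),crop(s,270,130,390,220,3.3)]))
```

```text
t 15.12 pos [469.   14.  151.2] yawy 88.5 F [ 0.1  0.4 -0.8] w 0.9 q [-0.07  0.3   1.92 -0.    0.92 -1.61]
  -> [-61.    0.5  51.2] [-0.  0.  0.]
```

View pics/o1.png

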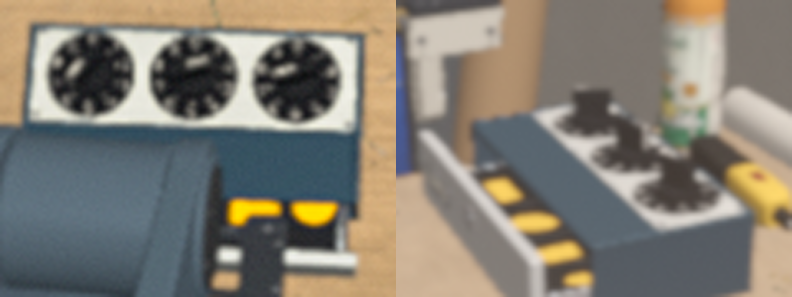

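The drawer sprang ajar. The yellow pocket floors show at (255,210) in the top crop, and the dials read 6-2-7. I'll hook a finger behind the panel and pull.

Call:
carry_out --deltas "-61 0 0 0 0 0 0;-61 0 0 0 0 0 0;-61 0 0 0 0 0 0;-61 0 40 0 0 0 0;-61 0 75 0 0 0 0;-61 0 100 0 0 0 0;-61 0 100 0 0 0 0"

```text
time: 16.1
tool_pos: [0.5278, 0.0126, 0.0502]
tool_rot: [[-1.0, 0.026, -0.004], [0.026, 1.0, 0.0], [0.004, 0.0, -1.0]]
force: [0.1, -0.0, 0.7]
grip_width: 0.0006
```

Run:
```python
from h import *
goto((441,10.5,52,88.5))
```

```text
t 16.1 pos [527.8  12.6  50.2] yawy 88.5 F [ 0.1 -0.   0.7] w 0.6 q [-0.06  0.55  1.83  0.    0.76 -1.61]
  -> [86.7 -4.3 -1.4] [ 0.    -0.004  0.   ]
```

Call:
carry_out --deltas "15 0 0 0 0 0 0;30 0 0 0 0 0 0;45 0 0 0 0 0 0;60 0 0 0 0 0 0;72 0 0 0 0 0 0;80 0 0 0 0 0 0;85 0 0 0 0 0 0;87 0 0 0 0 0 0"

```text
time: 17.1
tool_pos: [0.447, 0.0146, 0.0525]
tool_rot: [[-1.0, 0.026, 0.01], [0.026, 1.0, -0.0], [-0.01, -0.0, -1.0]]
force: [24.8, 1.3, -19.5]
grip_width: 0.0
```

Call:
carry_out --deltas "-10 0 0 0 0 0 0;-10 0 -50 0 0 0 0;-10 0 -110 0 0 0 0;-10 0 -170 0 0 0 0;40 60 -190 0 0 0 1;90 120 -190 0 0 0 1;140 180 -190 0 0 0 1;150 240 -190 0 0 0 1"

```text
time: 18.1
tool_pos: [0.313, 0.219, 0.2416]
tool_rot: [[-1.0, 0.027, -0.0], [0.027, 1.0, -0.0], [0.0, -0.0, -1.0]]
force: [0.3, 0.1, -0.1]
grip_width: 0.036
```

```bash
cat > look.py <<'E'
from meas import *
import sys
t=snap('top'); s=snap('side'); tag=sys.argv[1]
cv2.imwrite(f'pics/{tag}_t.png',t);cv2.imwrite(f'pics/{tag}_s.png',s)
goto((550,-322,150,90))
hsv=cv2.cvtColor(t,cv2.COLOR_BGR2HSV)
y=((hsv[...,0]>18)&(hsv[...,0]<32)&(hsv[...,1]>170)&(hsv[...,2]>130)); y[:150]=0;y[240:]=0;y[:,:195]=0;y[:,330:]=0
n,l,st,ce=cv2.connectedComponentsWithStats(y.astype(np.uint8))
for i in range(1,n):
    if st[i,4]>30: print('pocket',ce[i].round(1),st[i,4],(plane('top',[ce[i]],.022)[0]*1000).round(1),rect(wpts('top',l==i,.022)))
for i,stt,ce,m in masters(t,320,160,460,245):
    print('m',ce.round(1),stt[4],'rect26',rect(wpts('top',m,.026)))
E
python3 look.py p1
python3 - <<'E'
from h import *
t=cv2.imread('pics/p1_t.png');s=cv2.imread('pics/p1_s.png')
cv2.imwrite('pics/p1.png',np.vstack([crop(t,200,150,430,245,3.4),cv2.resize(crop(s,250,140,420,215,4),(782,345))[:270]]))
E
```

```text
t 18.2 pos [312.1 222.  241.5] yawy 88.9 F [ 0.7 -0.4  0.4] w 43.8 q [ 0.5   0.01  2.01  0.    1.12 -1.06]
  -> [-248.3 -539.4   91. ] [ 0.    -0.001 -0.019]
pocket [258.6 210.4] 288 [487.9  26.6  22. ] (array([487.7,  26.9]), 54.0, 52.8, 46.3)
pocket [232.8 209.4] 277 [489.8 101.7  22. ] (array([489.6, 102.4]), 32.1, 67.6, 0.7)
pocket [280.6 211.4] 254 [485.7 -37.   22. ] (array([485.5, -37.9]), 43.6, 46.3, 0.7)
pocket [298.6 211.8] 166 [485.2 -88.8  22. ] (array([484.6, -88.5]), 40.6, 37.4, 0.8)
m [379.3 190.1] 196 rect26 (array([ 550.5, -321.4]), 41.5, 41.1, 76.4)
m [407.8 190.8] 234 rect26 (array([ 550. , -405.9]), 48.1, 49.5, 26.8)
m [371.6 216.9] 234 rect26 (array([ 472. , -297.9]), 62.5, 30.9, 44.8)
m [448.2 229. ] 136 rect26 (array([ 440.6, -519.9]), 13.4, 85.6, 80.4)
m [406.9 221.6] 130 rect26 (array([ 460. , -400.2]), 31.7, 35.2, 0.5)
```

View pics/p1.png

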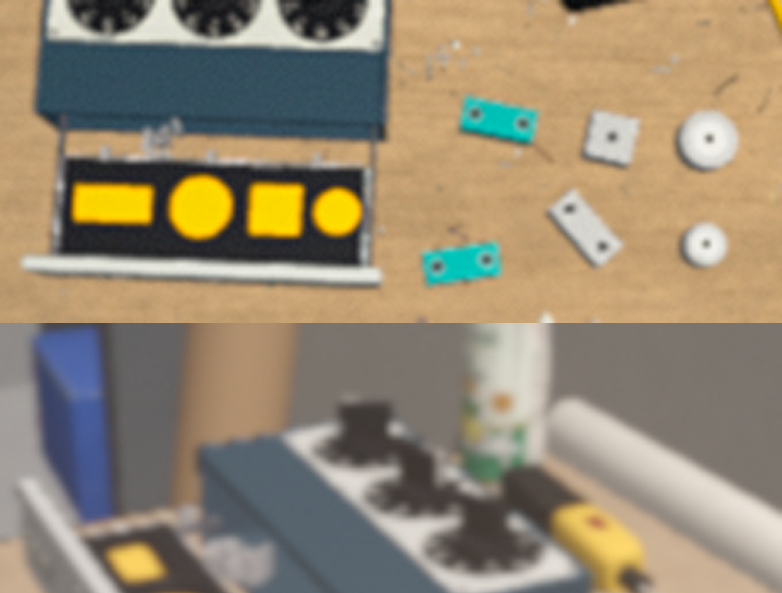

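The drawer is fully out. Left to right, the pockets are long (233,209), large disc (259,210), square (281,211) and small disc (299,212), and the masters haven't moved. I'll go for the square first, gripping it twice at 90° so I know its centre.

Run:
```python
from h import *
goto((551.5,-322.5,150,76.4),(551.5,-322.5,15,76.4))
```

```text
t 18.2 pos [312.1 222.  241.5] yawy 88.9 F [ 0.7 -0.4  0.4] w 43.8 q [ 0.5   0.01  2.01  0.    1.12 -1.06]
  -> [-249.8 -539.9   91. ] [ 0.    -0.001  0.218]
  -> [-250.  -539.9  226. ] [ 0.    -0.001  0.218]
```

Call:
carry_out --deltas "-250 -538 50 0 0 0.218 0.6;-250 -538 50 0 0 0.218 0.6;-250 -538 50 0 0 0.218 0.6;-250 -538 50 0 0 0.218 0.6;-250 -538 50 0 0 0.218 0.6;-250 -538 50 0 0 0.218 0.6;-250 -538 50 0 0 0.218 0.6;-250 -538 50 0 0 0.218 0.6"

```text
time: 19.2
tool_pos: [0.5129, -0.2417, 0.1989]
tool_rot: [[-0.97, 0.242, -0.001], [0.242, 0.97, 0.001], [0.001, 0.0, -1.0]]
force: [1.4, 0.8, 1.3]
grip_width: 0.0556
```

Run:
```python
from h import *
goto((551.5,-322.5,60,76.4),(551.5,-322.5,15,76.4))
```

```text
t 19.2 pos [ 512.9 -241.7  198.9] yawy 76.0 F [1.4 0.8 1.3] w 55.6 q [-0.52  0.4   1.63 -0.    1.11 -1.85]
  -> [-57.3 -69.1 138.7] [ 0.    -0.001 -0.007]
  -> [-57.3 -69.1 183.7] [ 0.    -0.001 -0.007]
```

Call:
carry_out --deltas "-57 -69 40 0 0 -0.007 0.6;-57 -69 100 0 0 -0.007 0.6;-57 -69 139 0 0 -0.007 0.6;-57 -69 139 0 0 -0.007 0.6;-57 -69 139 0 0 -0.007 0.6"

```text
time: 19.82
tool_pos: [0.5522, -0.3202, 0.0625]
tool_rot: [[-0.972, 0.235, 0.001], [0.235, 0.972, -0.001], [-0.001, -0.001, -1.0]]
force: [-1.3, 0.0, 0.8]
grip_width: 0.0561
```

Run:
```python
from h import *
goto((551.5,-322.5,15,76.4))
```

```text
t 19.82 pos [ 552.2 -320.2   62.5] yawy 76.4 F [-1.3  0.   0.8] w 56.1 q [-0.6   0.69  1.52 -0.    0.93 -1.93]
  -> [ 0.2 -2.4 47.5] [-0.001  0.001  0.   ]
```

Call:
carry_out --deltas "0 -2 47.5 0 0 0 0.6;0 -2 47.5 0 0 0 0.6;0 -2 47.5 0 0 0 0.35;0 -2 47.5 0 0 0 0.35;0 -2 47.5 0 0 0 0.35;0 -2 47.5 0 0 0 0.35" --squeeze 10

```text
time: 20.58
tool_pos: [0.5524, -0.322, 0.0153]
tool_rot: [[-0.972, 0.234, 0.003], [0.234, 0.972, -0.002], [-0.003, -0.001, -1.0]]
force: [-1.0, 2.1, 9.0]
grip_width: 0.0399
```

Run:
```python
from h import *
goto((551.5,-322.5,15,76.4))
```

```text
t 20.57 pos [ 552.4 -322.    15.3] yawy 76.4 F [-1.   2.1  9. ] w 39.9 q [-0.6   0.76  1.53  0.    0.85 -1.94]
  -> [ 0.8 -0.7  0.3] [-0.001  0.003  0.001]
```

Call:
carry_out --deltas "0 0 0 0 0 0 0.65;0 0 0 0 0 0 0.65;0 0 -35 0 0 0.1 0.65;0 0 -35 0 0 0.28 0.65;0 0 -35 0 0 0.46 0.65;0 0 -35 0 0 0.64 0.65;0 0 -35 0 0 0.82 0.65;0 0 -35 0 0 1.0 0.65"

```text
time: 21.58
tool_pos: [0.5513, -0.3216, 0.048]
tool_rot: [[-0.322, 0.947, -0.0], [0.947, 0.322, -0.0], [0.0, -0.0, -1.0]]
force: [0.1, 0.1, -1.1]
grip_width: 0.0603
```

Call:
carry_out --deltas "0 0 0 0 0 0.18 0.65;0 0 0 0 0 0.36 0.65;0 0 0 0 0 0.54 0.65;0 0 0 0 0 0.571 0.65;0 0 0 0 0 0.571 0.65"

```text
time: 22.2
tool_pos: [0.5513, -0.3216, 0.0479]
tool_rot: [[0.232, 0.973, -0.0], [0.973, -0.232, -0.0], [-0.0, -0.0, -1.0]]
force: [-0.5, 0.2, -1.1]
grip_width: 0.0605
```

Run:
```python
from h import *
goto((552,-321.8,15,-13.6))
```

```text
t 22.2 pos [ 551.3 -321.6   47.9] yawy -13.4 F [-0.5  0.2 -1.1] w 60.5 q [-0.6   0.71  1.53 -0.    0.9  -0.37]
  -> [-0.   0.7 32.9] [-0.     0.     0.003]
```

Call:
carry_out --deltas "0 0 33 0 0 0 0.65;0 0 33 0 0 0 0.65;0 0 33 0 0 0 0.35;0 0 33 0 0 0 0.35;0 0 33 0 0 0 0.35;0 0 33 0 0 0 0.35;0 0 33 0 0 0 0.35" --squeeze 30

```text
time: 23.08
tool_pos: [0.5519, -0.322, 0.0159]
tool_rot: [[0.235, 0.972, 0.002], [0.972, -0.235, -0.001], [-0.001, 0.002, -1.0]]
force: [0.1, -0.2, 7.1]
grip_width: 0.0396
```

Run:
```python
from h import *
goto((551.5,-322.5,15,-13.6),(487.5,-36.5,120,-1.5))
```

```text
t 23.07 pos [ 551.9 -322.    15.9] yawy -13.6 F [ 0.1 -0.2  7.1] w 39.6 q [-0.6   0.76  1.53  0.    0.85 -0.36]
  -> [-0.6 -0.3  0.9] [0.002 0.001 0.001]
  -> [ 262.4 -129.4 -104.5] [ 0.002  0.001 -0.211]
```

Call:
carry_out --deltas "0 0 -60 0 0 0 0.35;0 0 -110 0 0 0 0.35;100 -50 -110 0 0 -0.1 0.35;200 -100 -110 0 0 -0.211 0.35;262 -129 -110 0 0 -0.211 0.35;262 -129 -110 0 0 -0.211 0.35;262 -129 -110 0 0 -0.211 0.35;262 -129 -110 0 0 -0.211 0.35"

```text
time: 24.08
tool_pos: [0.4863, -0.0344, 0.1248]
tool_rot: [[0.023, 1.0, -0.001], [1.0, -0.023, 0.0], [0.0, -0.001, -1.0]]
force: [1.5, 0.3, -2.4]
grip_width: 0.0398
```

```bash
python3 look.py p2
python3 - <<'E'
from h import *
goto((486.4,-36.8,70,-1.5),(486.4,-36.8,55,-1.5))
t=cv2.imread('pics/p2_t.png');s=cv2.imread('pics/p2_s.png')
cv2.imwrite('pics/p2.png',np.hstack([crop(t,200,150,320,235,3.3),crop(s,240,130,360,215,3.3)]))
E
```

```text
t 24.18 pos [487.4 -36.7 124.9] yawy -1.4 F [ 0.1 -0.  -3. ] w 39.5 q [-0.17  0.37  1.89 -0.    0.88 -0.15]
  -> [-283.7   69.7  -25. ] [-0.     0.    -1.596]
pocket [298.7 211.8] 165 [485.  -89.2  22. ] (array([484.6, -88.5]), 40.6, 37.4, 0.8)
m [407.8 190.8] 239 rect26 (array([ 549.1, -404.4]), 47.4, 50.3, 0.7)
m [371.6 216.9] 234 rect26 (array([ 472. , -297.9]), 62.5, 30.9, 44.8)
m [448.2 229.1] 140 rect26 (array([ 440.8, -520.2]), 14.1, 86.1, 80.5)
m [406.8 221.6] 131 rect26 (array([ 460. , -400.2]), 31.7, 35.2, 0.5)
t 24.18 pos [487.4 -36.7 124.9] yawy -1.4 F [ 0.1 -0.  -3. ] w 39.5 q [-0.17  0.37  1.89 -0.    0.88 -0.15]
  -> [-0.1 -1.  54.9] [0.    0.    0.001]
  -> [-0.1 -1.  69.9] [0.    0.    0.001]
```

Call:
carry_out --deltas "0 -1 40 0 0 0 0.35;0 -1 60 0 0 0 0.35;0 -1 69 0 0 0 0.35;0 -1 69 0 0 0 0.35;0 -1 72 0 0 0 0.35;0 -1 75 0 0 0 0.35;0 -1 77 0 0 0 0.35;0 -1 77 0 0 0 0.35"

```text
time: 25.18
tool_pos: [0.4864, -0.0366, 0.0478]
tool_rot: [[0.026, 1.0, -0.0], [1.0, -0.026, 0.0], [0.0, -0.0, -1.0]]
force: [0.2, 0.5, -3.6]
grip_width: 0.0396
```

The block has entered the pocket. I'll lower the rest of the way and release.

Call:
carry_out --deltas "0 0 4 0 0 0 0.35;0 0 8 0 0 0 0.35;0 0 8.5 0 0 0 0.35;0 0 8.5 0 0 0 0.35"

```text
time: 25.68
tool_pos: [0.4864, -0.0366, 0.0393]
tool_rot: [[0.026, 1.0, -0.0], [1.0, -0.026, -0.0], [-0.0, -0.0, -1.0]]
force: [0.2, -0.0, -3.3]
grip_width: 0.0399
```

Run:
```python
from h import *
goto((486.4,-36.8,38,-1.5))
```

```text
t 25.68 pos [486.4 -36.6  39.3] yawy -1.5 F [ 0.2 -0.  -3.3] w 39.9 q [-0.17  0.52  1.94 -0.    0.68 -0.14]
  -> [-0.2 -0.   1.3] [-0.  0.  0.]
```

Call:
carry_out --deltas "0 0 0 0 0 0 0.55;0 0 0 0 0 0 0.55;0 0 -50 0 0 0 0.55;0 0 -100 0 0 0 0.55;-60 0 -110 0 0 -0.18 0.55;-120 0 -110 0 0 -0.36 0.55;-180 0 -110 0 0 -0.54 0.55;-240 0 -110 0 0 -0.72 0.55"

```text
time: 26.68
tool_pos: [0.4806, -0.2659, 0.1498]
tool_rot: [[-0.615, 0.788, 0.001], [0.788, 0.615, -0.0], [-0.001, 0.0, -1.0]]
force: [0.4, 0.5, -0.0]
grip_width: 0.0514
```

Run:
```python
from h import *
goto((461.3,-400.3,60,88.5))
```

```text
t 26.68 pos [ 480.6 -265.9  149.8] yawy 38.0 F [ 0.4  0.5 -0. ] w 51.4 q [-0.59  0.43  1.72  0.    0.99 -1.25]
  -> [-93.9 -98.   89.9] [-0.     0.001 -0.882]
```

Call:
carry_out --deltas "-40 -42 0 0 0 -0.18 0.55;-80 -84 20 0 0 -0.36 0.55;-93 -96 40 0 0 -0.54 0.55;-93 -96 60 0 0 -0.72 0.55;-93 -96 80 0 0 -0.86 0.55;-93 -96 90 0 0 -0.86 0.55;-93 -96 90 0 0 -0.86 0.55"

```text
time: 27.55
tool_pos: [0.4615, -0.3962, 0.0592]
tool_rot: [[-0.998, 0.057, -0.0], [0.057, 0.998, 0.0], [0.001, 0.0, -1.0]]
force: [-0.5, -0.4, 0.9]
grip_width: 0.0513
```

Run:
```python
from h import *
goto((461.3,-400.3,16,88.5))
```

```text
t 27.55 pos [ 461.5 -396.2   59.2] yawy 86.8 F [-0.5 -0.4  0.9] w 51.3 q [-0.79  0.65  1.61 -0.    0.88 -2.3 ]
  -> [-0.1 -4.2 43.2] [ 0.    -0.001 -0.031]
```

Call:
carry_out --deltas "0 -3.5 43 0 0 -0.031 0.55;0 -3.5 43 0 0 -0.031 0.55;0 -3.5 43 0 0 -0.031 0.3;0 -3.5 43 0 0 -0.031 0.3;0 -3.5 43 0 0 -0.031 0.3;0 -3.5 43 0 0 -0.031 0.3" --squeeze 10

```text
time: 28.3
tool_pos: [0.4621, -0.4003, 0.0181]
tool_rot: [[-1.0, 0.023, 0.002], [0.023, 1.0, -0.002], [-0.002, -0.001, -1.0]]
force: [-0.9, 1.4, 8.4]
grip_width: 0.0354
```

Run:
```python
from h import *
goto((461.3,-400.3,16,88.5))
```

```text
t 28.3 pos [ 462.1 -400.3   18.1] yawy 88.7 F [-0.9  1.4  8.4] w 35.4 q [-0.79  0.72  1.62  0.    0.81 -2.34]
  -> [0.8 0.  2.1] [-0.001  0.002  0.003]
```

Call:
carry_out --deltas "0 0 0 0 0 0 0.55;0 0 0 0 0 0 0.55;0 0 -35 0 0 0.1 0.55;0 0 -35 0 0 0.28 0.55;0 0 -35 0 0 0.46 0.55;0 0 -35 0 0 0.64 0.55;0 0 -35 0 0 0.82 0.55;0 0 -35 0 0 1.0 0.55"

```text
time: 29.3
tool_pos: [0.4613, -0.3998, 0.0514]
tool_rot: [[-0.516, 0.857, -0.0], [0.857, 0.516, 0.0], [0.0, -0.0, -1.0]]
force: [-0.0, -0.1, -0.2]
grip_width: 0.0512
```

Call:
carry_out --deltas "0 0 0 0 0 0.18 0.55;0 0 0 0 0 0.36 0.55;0 0 0 0 0 0.54 0.55;0 0 0 0 0 0.571 0.55;0 0 0 0 0 0.571 0.55"

```text
time: 29.92
tool_pos: [0.4613, -0.3998, 0.0514]
tool_rot: [[0.02, 1.0, -0.0], [1.0, -0.02, 0.0], [0.0, -0.0, -1.0]]
force: [-0.2, 0.1, -0.1]
grip_width: 0.0509
```

Run:
```python
from h import *
goto((461.8,-400.2,16,-1.5))
```

```text
t 29.93 pos [ 461.3 -399.8   51.4] yawy -1.1 F [-0.2  0.1 -0.1] w 50.9 q [-0.79  0.66  1.61 -0.    0.87 -0.77]
  -> [-0.4  0.5 35.4] [-0.    -0.     0.006]
```

Call:
carry_out --deltas "0 0 36 0 0 0 0.55;0 0 36 0 0 0 0.55;0 0 36 0 0 0 0.3;0 0 36 0 0 0 0.3;0 0 36 0 0 0 0.3;0 0 36 0 0 0 0.3;0 0 36 0 0 0 0.3" --squeeze 30

```text
time: 30.8
tool_pos: [0.4619, -0.4003, 0.0165]
tool_rot: [[0.023, 1.0, 0.001], [1.0, -0.023, -0.001], [-0.001, 0.001, -1.0]]
force: [-1.3, 0.3, 7.0]
grip_width: 0.035
```

Run:
```python
from h import *
goto((461.8,-400.2,16,-1.5),(485.5,-88.3,125,-1.5))
```

```text
t 30.8 pos [ 461.9 -400.3   16.5] yawy -1.3 F [-1.3  0.3  7. ] w 35.0 q [-0.79  0.72  1.62 -0.    0.81 -0.77]
  -> [ 0.1 -0.1  0.5] [0.001 0.001 0.004]
  -> [ 312.3   16.7 -108.8] [0.001 0.001 0.004]
```

Call:
carry_out --deltas "0 0 -60 0 0 0 0.3;20 1 -110 0 0 0 0.3;80 4 -110 0 0 0 0.3;140 8 -110 0 0 0 0.3;200 11 -110 0 0 0 0.3;260 14 -110 0 0 0 0.3;312 16.5 -110 0 0 0.004 0.3;312 16.5 -110 0 0 0.004 0.3"

```text
time: 31.8
tool_pos: [0.4848, -0.0855, 0.1256]
tool_rot: [[0.023, 1.0, -0.0], [1.0, -0.023, 0.0], [0.0, -0.0, -1.0]]
force: [-0.3, -0.8, -1.4]
grip_width: 0.0354
```

Call:
carry_out --deltas "0 0 30 0 0 0 0.3;0 0 55 0 0 0 0.3;0 0 60 0 0 0 0.3"

```text
time: 32.17
tool_pos: [0.4842, -0.0887, 0.0644]
tool_rot: [[0.027, 1.0, -0.002], [1.0, -0.027, 0.001], [0.0, -0.002, -1.0]]
force: [-0.2, -0.6, -1.1]
grip_width: 0.035
```

Run:
```python
from h import *
goto((485.1,-88.5,56,-1.5),(485.1,-88.5,41,-1.5))
```

```text
t 32.17 pos [484.2 -88.7  64.4] yawy -1.6 F [-0.2 -0.6 -1.1] w 35.0 q [-0.28  0.48  1.92 -0.    0.75 -0.25]
  -> [0.2 0.9 8.4] [-0.002 -0.    -0.001]
  -> [ 0.2  0.9 23.4] [-0.002 -0.    -0.001]
```

Call:
carry_out --deltas "0 1 5 0 0 0 0.3;0 1 10 0 0 0 0.3;0 1 14 0 0 0 0.3;0 1 17 0 0 0 0.3;0 1 17 0 0 0 0.3"

```text
time: 32.8
tool_pos: [0.486, -0.0883, 0.0483]
tool_rot: [[0.027, 1.0, -0.0], [1.0, -0.027, 0.0], [0.0, -0.0, -1.0]]
force: [0.6, 0.6, -1.8]
grip_width: 0.0353
```

Call:
carry_out --deltas "0 0 4 0 0 0 0.3;0 0 8 0 0 0 0.3;0 0 8 0 0 0 0.3;0 0 8 0 0 0 0.55;0 0 8 0 0 0 0.55;0 0 8 0 0 0 0.55"

```text
time: 33.55
tool_pos: [0.4862, -0.0883, 0.0406]
tool_rot: [[0.027, 1.0, 0.0], [1.0, -0.027, -0.0], [-0.0, 0.0, -1.0]]
force: [0.0, 0.1, -0.3]
grip_width: 0.0507
```

Run:
```python
from h import *
goto((552,-405.6,150,88.5))
```

```text
t 33.55 pos [486.2 -88.3  40.6] yawy -1.5 F [ 0.   0.1 -0.3] w 50.7 q [-0.27  0.52  1.93 -0.    0.69 -0.25]
  -> [-315.4   74.4 -109.4] [ 0.     0.    -1.572]
```

Call:
carry_out --deltas "0 0 -50 0 0 0 0.72;0 0 -105 0 0 0 0.72;-60 14 -110 0 0 -0.18 0.72;-120 28 -110 0 0 -0.36 0.72;-180 42 -110 0 0 -0.54 0.72;-240 56 -110 0 0 -0.72 0.72;-300 70 -110 0 0 -0.9 0.72;-315 74 -110 0 0 -1.08 0.72"

```text
time: 34.55
tool_pos: [0.5512, -0.4085, 0.1499]
tool_rot: [[-0.871, 0.492, 0.0], [0.492, 0.871, -0.001], [-0.0, -0.0, -1.0]]
force: [-0.1, -0.4, 0.4]
grip_width: 0.0673
```

Call:
carry_out --deltas "0 0 0 0 0 -0.18 0.72;0 0 0 0 0 -0.36 0.72;0 0 0 0 0 -0.49 0.72;0 0 0 0 0 -0.49 0.72"

```text
time: 35.05
tool_pos: [0.5514, -0.4051, 0.1503]
tool_rot: [[-1.0, 0.029, -0.0], [0.029, 1.0, 0.0], [0.0, 0.0, -1.0]]
force: [-0.2, 1.1, -0.2]
grip_width: 0.0668
```

```bash
python3 look.py p3
python3 - <<'E'
from h import *
goto((552,-405.6,60,88.5))
t=cv2.imread('pics/p3_t.png');s=cv2.imread('pics/p3_s.png')
cv2.imwrite('pics/p3.png',np.hstack([crop(t,200,150,320,235,3.3),crop(s,300,200,420,285,3.3)]))
E
```

```text
t 35.15 pos [ 551.5 -405.1  150.4] yawy 88.2 F [ 0.   0.2 -0.1] w 66.7 q [-0.7   0.66  1.33 -0.    1.15 -2.24]
  -> [ 4.  83.1  0.4] [ 0.    -0.    -0.031]
m [365.7 210.4] 50 rect26 (array([ 490.6, -282.4]), 14.1, 31.0, 45.2)
t 35.15 pos [ 551.5 -405.1  150.4] yawy 88.2 F [ 0.   0.2 -0.1] w 66.7 q [-0.7   0.66  1.33 -0.    1.15 -2.24]
  -> [-0.5 -0.4 90.4] [ 0.    -0.    -0.005]
```

View pics/p3.png

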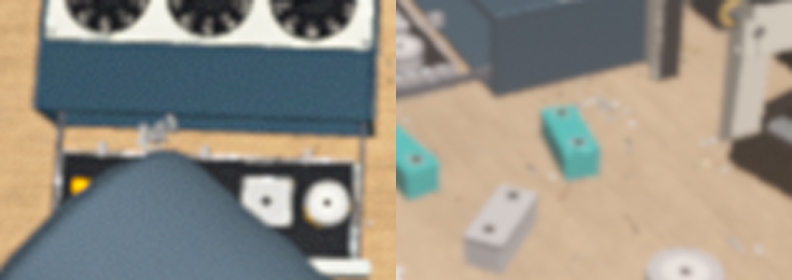

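The square and small disc sit in their pockets at (265,203) and (327,203). The large disc is still where it was. I'm descending on it.

Call:
carry_out --deltas "0 0 60 0 0 0 0.72;0 0 115 0 0 0 0.72;0 0 134 0 0 0 0.72;0 0 134 0 0 0 0.72;0 0 134 0 0 0 0.45;0 0 134 0 0 0 0.45;0 0 134 0 0 0 0.45;0 0 134 0 0 0 0.45" --squeeze 10

```text
time: 36.15
tool_pos: [0.5523, -0.4057, 0.0183]
tool_rot: [[-1.0, 0.028, 0.002], [0.028, 1.0, -0.001], [-0.002, -0.001, -1.0]]
force: [-0.3, 1.1, 7.0]
grip_width: 0.0496
```

Run:
```python
from h import *
goto((552,-405.6,16,88.5))
```

```text
t 36.15 pos [ 552.3 -405.7   18.3] yawy 88.4 F [-0.3  1.1  7. ] w 49.6 q [-0.7   0.82  1.39  0.    0.93 -2.24]
  -> [0.3 0.1 2.3] [-0.001  0.002 -0.002]
```

Call:
carry_out --deltas "0 0 0 0 0 0 0.7;0 0 0 0 0 0 0.7;0 0 -35 0 0 0.1 0.7;0 0 -35 0 0 0.28 0.7;0 0 -35 0 0 0.46 0.7;0 0 -35 0 0 0.64 0.7;0 0 -35 0 0 0.82 0.7;0 0 -35 0 0 1.0 0.7"

```text
time: 37.15
tool_pos: [0.5514, -0.4052, 0.0513]
tool_rot: [[-0.512, 0.859, -0.0], [0.859, 0.512, 0.0], [0.0, -0.0, -1.0]]
force: [0.5, 0.8, -0.5]
grip_width: 0.0651
```

Call:
carry_out --deltas "0 0 0 0 0 0.18 0.7;0 0 0 0 0 0.36 0.7;0 0 0 0 0 0.54 0.7;0 0 0 0 0 0.571 0.7;0 0 35 0 0 0.571 0.7;0 0 36 0 0 0.571 0.7"

```text
time: 37.9
tool_pos: [0.5502, -0.4041, 0.0132]
tool_rot: [[0.025, 1.0, -0.003], [1.0, -0.025, 0.003], [0.003, -0.004, -1.0]]
force: [0.3, 0.2, -0.0]
grip_width: 0.0652
```

Call:
carry_out --deltas "0 0 0 0 0 0 0.45;0 0 0 0 0 0 0.45;0 0 0 0 0 0 0.45;0 0 0 0 0 0 0.45;0 0 0 0 0 0 0.45" --squeeze 35

```text
time: 38.52
tool_pos: [0.5521, -0.4056, 0.0167]
tool_rot: [[0.028, 1.0, 0.001], [1.0, -0.028, -0.001], [-0.001, 0.002, -1.0]]
force: [0.6, 0.6, 5.9]
grip_width: 0.0489
```

Run:
```python
from h import *
goto((552,-405.6,16,-1.5),(488,26.6,126,-1.5))
```

```text
t 38.52 pos [ 552.1 -405.6   16.7] yawy -1.6 F [0.6 0.6 5.9] w 48.9 q [-0.7   0.82  1.39  0.    0.92 -0.67]
  -> [ 0.  -0.1  0.7] [ 0.002  0.001 -0.001]
  -> [ 430.2  -75.9 -110. ] [ 0.002  0.001 -0.001]
```

Call:
carry_out --deltas "0 0 -55 0 0 0 0.45;20 -3 -110 0 0 0 0.45;80 -14 -110 0 0 0 0.45;140 -25 -110 0 0 0 0.45;200 -35 -110 0 0 0 0.45;260 -46 -110 0 0 0 0.45;320 -56 -110 0 0 0 0.45;380 -67 -110 0 0 0 0.45"

```text
time: 39.52
tool_pos: [0.4944, -0.0216, 0.1255]
tool_rot: [[0.028, 1.0, 0.0], [1.0, -0.028, 0.0], [0.0, 0.0, -1.0]]
force: [0.6, 0.3, -3.5]
grip_width: 0.0492
```

Run:
```python
from h import *
goto((488,26.4,126,-1.5))
```

```text
t 39.52 pos [494.4 -21.6 125.5] yawy -1.6 F [ 0.6  0.3 -3.5] w 49.2 q [-0.14  0.38  1.88  0.    0.89 -0.11]
  -> [47.8 -7.8 -0.5] [ 0.    -0.    -0.002]
```

Call:
carry_out --deltas "45 -8 0 0 0 0 0.45;45 -8 30 0 0 0 0.45;45 -8 60 0 0 0 0.45;45 -8 60 0 0 0 0.45;45 -8 60 0 0 0 0.45"

```text
time: 40.15
tool_pos: [0.4889, 0.0216, 0.0663]
tool_rot: [[0.028, 1.0, 0.001], [1.0, -0.028, -0.0], [-0.0, 0.001, -1.0]]
force: [0.1, 0.3, -2.9]
grip_width: 0.0492
```

Run:
```python
from h import *
goto((488,26.4,56,-1.5))
```

```text
t 40.15 pos [488.9  21.6  66.3] yawy -1.6 F [ 0.1  0.3 -2.9] w 49.2 q [-0.05  0.47  1.93 -0.    0.74 -0.02]
  -> [ 4.8 -1.  10.3] [ 0.001  0.    -0.002]
```

Call:
carry_out --deltas "4.8 -1 0 0 0 0 0.45;4.8 -1 6 0 0 0 0.45;4.8 -1 12 0 0 0 0.45;4.8 -1 15 0 0 0 0.45;4.8 -1 18 0 0 0 0.45;4.8 -1 18 0 0 0 0.45"

```text
time: 40.9
tool_pos: [0.4911, 0.0265, 0.05]
tool_rot: [[0.028, 1.0, 0.008], [1.0, -0.028, -0.0], [0.0, 0.008, -1.0]]
force: [0.9, 1.0, 27.7]
grip_width: 0.0487
```

Call:
carry_out --deltas "0 0 -10 0 0 0 0.45;0 0 -10 0 0 0 0.45;0 0 -10 0 0 0 0.45"

```text
time: 41.28
tool_pos: [0.4871, 0.0266, 0.0569]
tool_rot: [[0.028, 1.0, -0.001], [1.0, -0.028, 0.0], [0.0, -0.001, -1.0]]
force: [0.6, 0.8, -3.2]
grip_width: 0.049
```

Run:
```python
from h import *
goto((489,26.4,52,-1.5))
t=snap('top');s=snap('side')
cv2.imwrite('pics/p4.png',np.hstack([crop(t,200,170,320,240,3.3),crop(s,240,150,360,220,3.3)]))
```

```text
t 41.27 pos [487.1  26.6  56.9] yawy -1.6 F [ 0.6  0.8 -3.2] w 49.0 q [-0.04  0.48  1.93  0.    0.72 -0.01]
  -> [-0.1  1.9  4.9] [-0.001 -0.    -0.002]
```

View pics/p4.png

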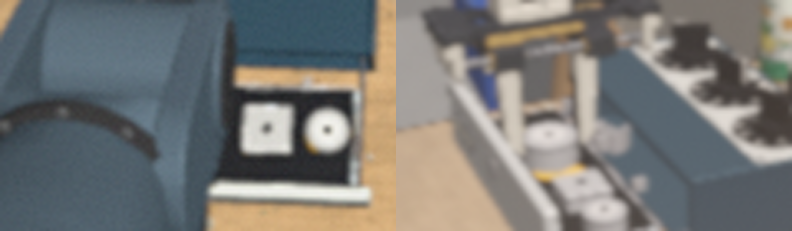

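Call:
carry_out --deltas "0.5 1.3 0 0 0 0 0.45;0.5 1.3 4 0 0 0 0.45;0.5 1.3 7 0 0 0 0.45;0.5 1.3 10 0 0 0 0.45;0.5 1.3 10 0 0 0 0.45"

```text
time: 42.0
tool_pos: [0.4915, 0.0269, 0.0494]
tool_rot: [[0.028, 1.0, 0.006], [1.0, -0.028, -0.0], [-0.0, 0.006, -1.0]]
force: [1.1, -0.2, 19.9]
grip_width: 0.0489
```

Run:
```python
from h import *
s=status.observe();goto((489,26.4,52,-1.5));print(s['ft_torque'],s['force'])
```

```text
t 42.0 pos [491.5  26.9  49.4] yawy -1.6 F [ 1.1 -0.2 19.9] w 48.9 q [-0.04  0.5   1.93 -0.    0.7  -0.01]
  -> [-0.6 -2.4 -2.7] [ 0.006  0.    -0.002]
[-0.05303699  0.08299957  0.11798051] [ 1.08787287 -0.22317196 19.8600877 ]
```

Call:
carry_out --deltas "0 0 -8 0 0 0 0.45;0 0 -8 0 0 0 0.45;0 0 -8 0 0 0 0.45"

```text
time: 42.38
tool_pos: [0.4885, 0.0271, 0.055]
tool_rot: [[0.028, 1.0, -0.001], [1.0, -0.028, 0.0], [0.0, -0.001, -1.0]]
force: [-0.1, -0.4, -2.9]
grip_width: 0.049
```

Run:
```python
from h import *
s=status.observe();goto((489,26.4,52,-1.5));print(s['ft_torque'],s['force'])
```

```text
t 42.38 pos [488.5  27.1  55. ] yawy -1.6 F [-0.1 -0.4 -2.9] w 49.0 q [-0.04  0.49  1.93 -0.    0.72 -0.01]
  -> [-0.6  0.5  3. ] [-0.001 -0.    -0.002]
[-0.09742692  0.08685509  0.01994286] [-0.14746984 -0.43070531 -2.93738966]
```

Run:
```python
from meas import *
t=snap('top','p5_t');s=snap('side','p5_s')
goto((488,26.4,55,-1.5))
print('disc dot from side', plane('side',[(287.3,190.3)],.0662)*1000)
print('pred side dot', proj('side',[.4885,.0271,.0643]))
p=status.observe()['tool_pos'];q=proj('side',[p[0],p[1],p[2]-.0167+.026])[0];print(q)
d=dots(s,[q],r=3);print(d,plane('side',d,p[2]+.0093)*1000)
# pockets edges in p1 top, subpixel via yellow saturation profile
t=cv2.imread('pics/p1_t.png').astype(float); ye=t[...,2]-t[...,0]  # R-B
def edges(prof):
    h=(prof.max()+np.percentile(prof,10))/2; on=np.nonzero(prof>h)[0]; a,b=on[0],on[-1]
    return a-(prof[a]-h)/(prof[a]-prof[a-1]), b+(prof[b]-h)/(prof[b]-prof[b+1])
for n,(u,v,hu,hv) in dict(long=(232.8,209.4,15,8),large=(258.6,210.4,12,12),square=(280.6,211.4,10.5,10.5),small=(298.6,211.8,9.3,9.3)).items():
    ui,vi=round(u),round(v)
    u0=int(u-hu-2);a,b=edges(ye[vi-1:vi+2,u0:int(u+hu+4)].mean(0)); v0=int(v-hv-2);c,d=edges(ye[v0:int(v+hv+4),ui-1:ui+2].mean(1))
    L=plane('top',[(u0+a,vi)],.022)[0]*1e3;R=plane('top',[(u0+b,vi)],.034)[0]*1e3
    T=plane('top',[(ui,v0+c)],.022)[0]*1e3;B=plane('top',[(ui,v0+d)],.034)[0]*1e3
    print(n,'y',((L+R)/2)[1].round(2),'w',(L-R)[1].round(1),'x',((T+B)/2)[0].round(2),'h',(T-B)[0].round(1))
# placed ones: centre dots in p3 top at z=.048
t3=cv2.imread('pics/p3_t.png'); dd=dots(t3,[(200+265/3.3,150+202/3.3),(200+327/3.3,150+203/3.3)],r=2); print('placed',plane('top',dd,.048)*1000)
```

```text
t 42.48 pos [488.5  27.1  55. ] yawy -1.6 F [ 1.  -0.8 -3. ] w 49.2 q [-0.04  0.49  1.93 -0.    0.72 -0.01]
  -> [-0.7 -0.5 -0. ] [-0.001 -0.    -0.002]
disc dot from side [[489.28465787  27.03203458  66.2       ]]
pred side dot [[287.07033379 190.93704849]]
[287.08823523 190.94610585]
[[290.   191.75]] [[494.21950314  18.37062902  64.27819489]]Traceback (most recent call last):
  File "<stdin>", line 15, in <module>
  File "<stdin>", line 12, in edges
IndexError: index 36 is out of bounds for axis 0 with size 36
```

Run:
```python
from meas import *
t=cv2.imread('pics/p1_t.png').astype(float); ye=t[...,2]-t[...,0]
def walk(p,i0,st):
    h=(np.median(p[i0-3:i0+4])+20)/2; i=i0
    while p[i]>h: i+=st
    return i-st*(h-p[i])/(p[i-st]-p[i])
for n,(u,v) in dict(long=(232.8,209.4),large=(258.6,210.4),square=(280.6,211.4),small=(298.6,211.8)).items():
    ui,vi=round(u),round(v); H=ye[vi-1:vi+2].mean(0);V=ye[:,ui-1:ui+2].mean(1)
    L=plane('top',[(walk(H,ui,-1),vi)],.022)[0]*1e3;R=plane('top',[(walk(H,ui,1),vi)],.034)[0]*1e3
    T=plane('top',[(ui,walk(V,vi,-1))],.022)[0]*1e3;B=plane('top',[(ui,walk(V,vi,1))],.034)[0]*1e3
    print(n,'y',((L+R)/2)[1].round(2),'w',(L-R)[1].round(1),'x',((T+B)/2)[0].round(2),'h',(T-B)[0].round(1), 'dark lvl',H[ui+ (20 if n!='long' else 26)])
t3=cv2.imread('pics/p3_t.png'); dd=dots(t3,[(200+265/3.3,150+202/3.3),(200+327/3.3,150+203/3.3)],r=2); print('placed',plane('top',dd,.048)*1000)
```

```text
long y 101.12 w 70.9 x 489.05 h 35.1 dark lvl 251.33333333333334
large y 25.63 w 55.8 x 487.55 h 55.7 dark lvl 251.33333333333334
square y -37.21 w 46.7 x 485.24 h 46.7 dark lvl 252.0
small y -89.07 w 41.0 x 484.7 h 41.9 dark lvl 80.33333333333333
placed [[484.87444626 -38.0354668   48.        ]
 [484.12012606 -90.02854004  48.        ]]
```

The placed dots give a camera-to-robot bias of about (+1.8, +1.5) mm at the drawer. That puts the large pocket at about (489.3, 27.2), so I'll retry there.

Call:
carry_out --deltas "0.2 0.9 0 0 0 0 0.45;0.2 0.9 2 0 0 0 0.45;0.2 0.9 4 0 0 0 0.45;0.2 0.9 6 0 0 0 0.45;0.2 0.9 7 0 0 0 0.45;0.2 0.9 7 0 0 0 0.45"

```text
time: 43.22
tool_pos: [0.4911, 0.0272, 0.0495]
tool_rot: [[0.028, 1.0, 0.003], [1.0, -0.028, -0.0], [0.0, 0.003, -1.0]]
force: [-1.3, 1.0, 10.9]
grip_width: 0.0491
```

Call:
carry_out --deltas "0 -1 0 0 0 0 0.45;0 -2 0 0 0 0 0.45;0 -3 0 0 0 0 0.45;0 -3 0 0 0 0 0.45"

```text
time: 43.72
tool_pos: [0.4883, 0.0273, 0.0495]
tool_rot: [[0.028, 1.0, 0.004], [1.0, -0.028, -0.0], [0.0, 0.004, -1.0]]
force: [0.2, 0.9, 9.3]
grip_width: 0.0496
```

Call:
carry_out --deltas "0.7 0.5 0.5 0 0 0 0.45;1.4 0.5 0.5 0 0 0 0.45;2 0.5 0.5 0 0 0 0.45;2 0.5 0.5 0 0 0 0.45"

```text
time: 44.22
tool_pos: [0.4891, 0.0281, 0.0494]
tool_rot: [[0.027, 1.0, 0.004], [1.0, -0.027, -0.002], [-0.002, 0.004, -1.0]]
force: [-1.6, -10.7, 15.9]
grip_width: 0.0492
```

Call:
carry_out --deltas "-1.4 0 0 0 0 0 0.45;-2.7 0 0 0 0 0 0.45;-3.5 0 0 0 0 0 0.45;-4 0 0 0 0 0 0.45;-4 0 0 0 0 0 0.45"

```text
time: 44.85
tool_pos: [0.4891, 0.0264, 0.0495]
tool_rot: [[0.029, 1.0, 0.004], [1.0, -0.029, 0.002], [0.002, 0.004, -1.0]]
force: [0.4, 10.8, 15.7]
grip_width: 0.049
```

Since the drawer slides freely, the first contact probably dragged it a few mm. I'll press it back to its stop with the disc in contact, lift, and re-enter.

Call:
carry_out --deltas "2 -1 0 0 0 0 0.45;2 -2 0 0 0 0 0.45;2 -3 0 0 0 0 0.45;2 -4 0 0 0 0 0.45;2 -5 0 0 0 0 0.45;2 -5 0 0 0 0 0.45"

```text
time: 45.6
tool_pos: [0.4843, 0.027, 0.0495]
tool_rot: [[0.028, 1.0, 0.005], [1.0, -0.028, -0.001], [-0.001, 0.005, -1.0]]
force: [0.7, -2.1, 15.2]
grip_width: 0.0487
```

Call:
carry_out --deltas "0 -1 0 0 0 0 0.45;0 -2 0 0 0 0 0.45;0 -3 0 0 0 0 0.45;0 -4 0 0 0 0 0.45;0 -5 0 0 0 0 0.45;0 -6 0 0 0 0 0.45;0 -6 0 0 0 0 0.45"

```text
time: 46.48
tool_pos: [0.4799, 0.0273, 0.0497]
tool_rot: [[0.028, 1.0, 0.008], [1.0, -0.028, -0.0], [-0.0, 0.008, -1.0]]
force: [7.4, -0.4, 9.0]
grip_width: 0.0492
```

Call:
carry_out --deltas "0 0 -15 0 0 0 0.45;0 0 -15 0 0 0 0.45;0 3 -15 0 0 0 0.45;0 3 -15 0 0 0 0.45"

```text
time: 46.98
tool_pos: [0.4787, 0.0275, 0.0622]
tool_rot: [[0.028, 1.0, -0.002], [1.0, -0.028, 0.0], [0.0, -0.002, -1.0]]
force: [-0.6, 0.2, -2.5]
grip_width: 0.0491
```

Run:
```python
from meas import *
for f in('p1','p2','p3','p5','p6'):
    if f=='p6': t=snap('top','p6_t');s=snap('side','p6_s')
    else: t=cv2.imread(f'pics/{f}_t.png')
    hs=cv2.cvtColor(t,cv2.COLOR_BGR2HSV)
    # panel top edge column profile, x right part
    g=cv2.cvtColor(t,cv2.COLOR_BGR2GRAY)
    e=[]
    for u in range(303,311):
        c=g[:,u].astype(float); v=np.arange(222,238); w=np.clip(c[222:238]-190,0,None); e.append((w*v).sum()/max(w.sum(),1))
    v=np.median(e); print(f,'panel x',(plane('top',[(307,v)],.078)[0]*1000).round(1))
    # white blobs in drawer
    m=((hs[...,1]<50)&(hs[...,2]>140)).astype(np.uint8); m[:195]=0;m[222:]=0;m[:,:265]=0;m[:,309:]=0
    n,l,st,ce=cv2.connectedComponentsWithStats(m)
    print([( (plane('top',[ce[i]],.048)[0]*1000).round(1).tolist(),int(st[i,4])) for i in range(1,n) if st[i,4]>60])
goto((489.3,27.3,64,-1.5))
t=cv2.imread('pics/p6_t.png');s=cv2.imread('pics/p6_s.png')
cv2.imwrite('pics/p6.png',np.hstack([crop(t,230,170,320,240,4),crop(s,245,140,345,225,4.2)[:280]]))
```

```text
p1 panel x [ 427.6 -114.7   78. ]
[]
p2 panel x [ 427.5 -114.7   78. ]
[]
p3 panel x [ 427.2 -114.7   78. ]
[([486.6, -40.0, 48.0], 196), ([484.0, -90.7, 48.0], 142)]
p5 panel x [ 435.5 -114.6   78. ]
[([493.0, -38.5, 48.0], 207), ([492.0, -90.5, 48.0], 131)]
p6 panel x [ 427.4 -114.7   78. ]
[([484.7, -38.1, 48.0], 209), ([483.8, -90.8, 48.0], 134)]
t 47.08 pos [478.6  27.6  62.3] yawy -1.6 F [-0.   0.9 -2.8] w 49.3 q [-0.04  0.46  1.95 -0.    0.73 -0.01]
  -> [ 0.  10.7 -1.7] [-0.002 -0.    -0.002]
```

View pics/p6.png

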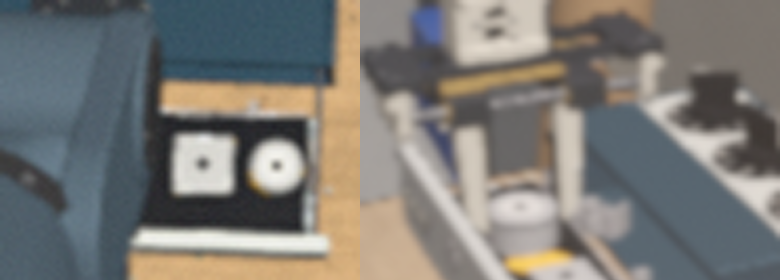

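This confirms it: the panel was at 435.5 and is now back at the stop at 427.4. I'll re-enter at (489.3, 27.3).

Call:
carry_out --deltas "0 10.5 0 0 0 0 0.45;0 10.5 0 0 0 0 0.45;0 10.5 6 0 0 0 0.45;0 10.5 6 0 0 0 0.45"

```text
time: 47.58
tool_pos: [0.4892, 0.0272, 0.0563]
tool_rot: [[0.028, 1.0, -0.001], [1.0, -0.028, 0.0], [0.0, -0.001, -1.0]]
force: [-1.2, -0.6, -2.8]
grip_width: 0.0488
```

Run:
```python
from h import *
goto((489.3,27.3,54,-1.5))
```

```text
t 47.58 pos [489.2  27.2  56.3] yawy -1.6 F [-1.2 -0.6 -2.8] w 48.8 q [-0.04  0.49  1.93  0.    0.72 -0.01]
  -> [0.1 0.1 2.3] [-0.001 -0.    -0.002]
```

Call:
carry_out --deltas "0 0 3 0 0 0 0.45;0 0 5 0 0 0 0.45;0 0 7 0 0 0 0.45;0 0 9 0 0 0 0.45;0 0 9 0 0 0 0.45"

```text
time: 48.2
tool_pos: [0.4918, 0.0272, 0.0495]
tool_rot: [[0.028, 1.0, 0.005], [1.0, -0.028, -0.0], [0.0, 0.005, -1.0]]
force: [-0.5, 0.3, 14.2]
grip_width: 0.0492
```

Run:
```python
from h import *
s=status.observe();print(s['ft_torque'].round(3),s['force'].round(2),s['tool_pos'])
snap('side','p7_s')
```

```text
[-0.003 -0.201 -0.04 ] [-0.47  0.35 14.24] [0.49175254 0.02719449 0.04945738]
```

Call:
carry_out --deltas "0 -4 0 0 0 0 0.45;0 -6 -8 0 0 0 0.45;0 -2.5 -8 0 0 0 0.45;0 -2.5 -8 0 0 0 0.45;0 -2.5 -8 0 0 0 0.45"

```text
time: 48.88
tool_pos: [0.4871, 0.0273, 0.0556]
tool_rot: [[0.028, 1.0, -0.001], [1.0, -0.028, 0.0], [-0.0, -0.001, -1.0]]
force: [1.0, 0.2, -3.3]
grip_width: 0.0489
```

Run:
```python
from meas import *
s=status.observe();print(s['ft_torque'].round(3),s['force'].round(2),s['tool_pos'])
goto((489.3,27.3,54,-1.5))
t=snap('top','p8_t');s=snap('side','p8_s')
g=cv2.cvtColor(t,cv2.COLOR_BGR2GRAY)
e=[]
for u in range(303,311):
    w=np.clip(g[222:238,u].astype(float)-190,0,None); e.append((w*np.arange(222,238)).sum()/w.sum())
print('panel x',(plane('top',[(307,np.median(e))],.078)[0]*1000).round(1))
s7=cv2.imread('pics/p7_s.png')
cv2.imwrite('pics/p8.png',np.hstack([crop(s7,255,150,335,225,5),crop(s,255,150,335,225,5)]))
```

```text
[-0.046  0.067  0.056] [ 0.99  0.16 -3.3 ] [0.48709209 0.02727797 0.05556935]
t 48.88 pos [487.1  27.3  55.6] yawy -1.6 F [ 1.   0.2 -3.3] w 48.9 q [-0.04  0.49  1.94 -0.    0.72 -0.01]
  -> [0.1 2.2 1.6] [-0.001  0.    -0.002]
panel x [ 430.2 -114.6   78. ]
```

View pics/p8.png

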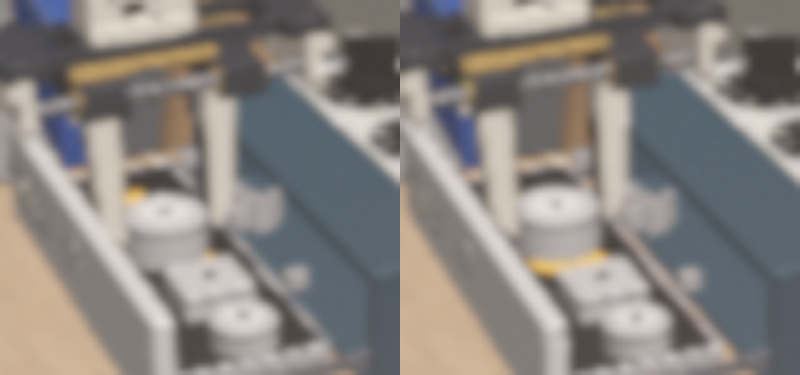

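Call:
carry_out --deltas "0 -5 -3 0 0 0 0.45;0 -9 -3 0 0 0 0.45;0 -11 -3 0 0 0 0.45;0 -11 -3 0 0 0 0.45;0 0.8 -3 0 0 0 0.45;0 0.8 -3 0 0 0 0.45;0 0.8 2 0 0 0 0.45;0 0.8 2 0 0 0 0.45"

```text
time: 49.98
tool_pos: [0.4876, 0.0273, 0.0536]
tool_rot: [[0.028, 1.0, -0.001], [1.0, -0.028, 0.0], [-0.0, -0.001, -1.0]]
force: [-1.8, 0.8, -0.2]
grip_width: 0.0493
```

Call:
carry_out --deltas "0 0 1.5 0 0 0 0.45;0 0 3 0 0 0 0.45;0 0 4.5 0 0 0 0.45;0 0 4.5 0 0 0 0.45"

```text
time: 50.48
tool_pos: [0.4885, 0.0272, 0.0498]
tool_rot: [[0.028, 1.0, 0.001], [1.0, -0.028, -0.0], [-0.0, 0.001, -1.0]]
force: [-0.4, 0.4, 5.3]
grip_width: 0.049
```

```bash
cat > c.py <<'E'
from meas import *
s=status.observe();f=s['force']-[0,0,-3];m=s['ft_torque']-[-.05,.07,.04]
print(s['ft_torque'].round(3),s['force'].round(2),(s['tool_pos']*1000).round(1),'contact rx,ry mm',(-m[1]/f[2]*1000).round(1),(m[0]/f[2]*1000).round(1))
t=snap('top')
g=cv2.cvtColor(t,cv2.COLOR_BGR2GRAY)
e=[]
for u in range(303,311):
    w=np.clip(g[222:238,u].astype(float)-190,0,None); e.append((w*np.arange(222,238)).sum()/w.sum())
print('panel x',(plane('top',[(307,np.median(e))],.078)[0]*1000).round(1))
E
python3 c.py
```

```text
[-0.195 -0.105  0.017] [-0.35  0.44  5.29] [488.5  27.2  49.8] contact rx,ry mm 21.1 -17.4
panel x [ 431.2 -114.6   78. ]
```

The contact offset (+x, about 20 mm) and the dragging show what's wrong: the rear finger is landing on the drawer's back rim. It's not a disc misfit. I'll push the drawer back to its stop, turn the round disc 45° and try again.

Call:
carry_out --deltas "0 0 -10 0 0 0 0.45;0 -7 -10 0 0 0 0.45;0 -12 -10 0 0 0 0.45;0 -12 -10 0 0 0 0.45;0 -6 -20 0 0 0.18 0.45;0 0 -20 0 0 0.36 0.45;0 0 -20 0 0 0.54 0.45;0 0 -20 0 0 0.72 0.45"

```text
time: 51.52
tool_pos: [0.4872, 0.0273, 0.069]
tool_rot: [[0.684, 0.729, -0.001], [0.729, -0.684, 0.0], [-0.001, -0.001, -1.0]]
force: [0.5, 0.8, -3.2]
grip_width: 0.049
```

```bash
python3 c.py
python3 - <<'E'
from h import *
goto((488.6,27.2,54,-46.5))
E
```

```text
[-0.053  0.164  0.012] [ 0.49  0.84 -3.18] [487.2  27.3  69. ] contact rx,ry mm 513.2 17.2
panel x [ 427.5 -114.7   78. ]
t 51.58 pos [487.2  27.3  69. ] yawy -43.7 F [ 0.1  0.4 -2.8] w 49.1 q [-0.04  0.46  1.93  0.    0.75  0.72]
  -> [ 0.9  1.  15. ] [-0.001  0.001  0.049]
```

Call:
carry_out --deltas "0.9 1 5 0 0 0.049 0.45;0.9 1 10 0 0 0.049 0.45;0.9 1 14 0 0 0.049 0.45;0.9 1 17 0 0 0.049 0.45;0.9 1 19 0 0 0.049 0.45;0.9 1 21 0 0 0.049 0.45;0.9 1 21 0 0 0.049 0.45"

```text
time: 52.45
tool_pos: [0.4894, 0.0272, 0.0483]
tool_rot: [[0.715, 0.699, -0.0], [0.699, -0.715, -0.0], [-0.0, -0.0, -1.0]]
force: [-0.1, 0.6, -2.7]
grip_width: 0.0491
```

```bash
python3 c.py
```

```text
[-0.075  0.076 -0.025] [-0.11  0.6  -2.69] [489.4  27.2  48.3] contact rx,ry mm -20.5 -80.3
panel x [ 427.4 -114.7   78. ]
```

It's entering with no contact, so I'll lower it on down.

Call:
carry_out --deltas "0 0 3 0 0 0 0.45;0 0 6 0 0 0 0.45;0 0 8 0 0 0 0.45;0 0 8 0 0 0 0.45"

```text
time: 53.0
tool_pos: [0.4893, 0.0273, 0.0402]
tool_rot: [[0.715, 0.699, -0.0], [0.699, -0.715, 0.0], [-0.0, -0.0, -1.0]]
force: [0.5, -0.8, -3.6]
grip_width: 0.049
```

```bash
python3 c.py
```

```text
[-0.104  0.172 -0.039] [ 0.48 -0.84 -3.63] [489.3  27.3  40.2] contact rx,ry mm 162.1 85.5
panel x [ 427.4 -114.7   78. ]
```

Call:
carry_out --deltas "0 0 0 0 0 0 0.58;0 0 0 0 0 0 0.58;0 0 0 0 0 0 0.58;0 0 -50 0 0 0 0.58;0 0 -100 0 0 0 0.58;0 0 -110 0 0 0 0.58"

```text
time: 53.8
tool_pos: [0.4908, 0.0272, 0.1533]
tool_rot: [[0.715, 0.699, 0.005], [0.699, -0.715, -0.0], [0.004, 0.004, -1.0]]
force: [0.7, -0.4, -0.5]
grip_width: 0.0541
```

```bash
python3 look.py p9
python3 - <<'E'
from meas import *
t=cv2.imread('pics/p9_t.png')
d=dots(t,[(367.1,210.9),(376.8,222.0)],r=2); p=plane('top',d,.026)*1000; print(d,p,p.mean(0)); e=p[0]-p[1]; print(np.degrees(np.arctan2(e[1],e[0])),np.linalg.norm(e))
goto((474.2,-298.5,150,42.5))
E
```

```text
t 53.9 pos [489.8  27.2 151.1] yawy -45.7 F [ 0.1 -0.5 -1.1] w 54.0 q [-0.04  0.33  1.87 -0.    0.94  0.76]
  -> [-201.   291.9    1.2] [ 2.000e-03  1.000e-03 -2.368e+00]
m [371.6 216.9] 233 rect26 (array([ 472. , -297.9]), 62.5, 30.9, 44.8)
m [448.3 229. ] 144 rect26 (array([ 440.8, -520.4]), 14.5, 86.1, 80.4)
[[367.04658385 210.93167702]
 [376.78343949 222.02866242]] [[ 489.3103249  -285.38789238   26.        ]
 [ 457.58074045 -312.99602957   26.        ]] [ 473.44553268 -299.19196098   26.        ]
41.02676205286719 42.059193621247864
t 53.9 pos [489.8  27.2 151.1] yawy -45.7 F [ 0.1 -0.5 -1.1] w 54.0 q [-0.04  0.33  1.87 -0.    0.94  0.76]
  -> [-238.8  222.1    1.1] [ 0.002  0.    -1.539]
```

Call:
carry_out --deltas "-30 28 0 0 0 -0.18 0.86;-72 66 0 0 0 -0.36 0.86;-114 105 0 0 0 -0.54 0.86;-156 145 0 0 0 -0.72 0.86;-198 184 0 0 0 -0.9 0.86;-237 221 0 0 0 -1.08 0.86;-237 221 0 0 0 -1.26 0.86;-237 221 0 0 0 -1.44 0.86"

```text
time: 54.9
tool_pos: [0.4734, -0.2968, 0.1481]
tool_rot: [[-0.583, 0.813, -0.003], [0.813, 0.583, 0.002], [0.003, -0.001, -1.0]]
force: [0.8, 0.6, -0.2]
grip_width: 0.0802
```

Call:
carry_out --deltas "0 0 30 0 0 -0.08 0.86;0 0 70 0 0 -0.08 0.86;0 0 95 0 0 -0.08 0.86;0 0 95 0 0 -0.08 0.86"

```text
time: 55.4
tool_pos: [0.4727, -0.2953, 0.0524]
tool_rot: [[-0.642, 0.767, -0.005], [0.766, 0.642, 0.003], [0.006, -0.001, -1.0]]
force: [-0.3, 0.0, 0.1]
grip_width: 0.08
```

Run:
```python
from h import *
goto((474.2,-298.5,15.5,41.5))
```

```text
t 55.4 pos [ 472.7 -295.3   52.4] yawy 40.0 F [-0.3  0.   0.1] w 80.0 q [-0.64  0.59  1.75 -0.    0.81 -1.34]
  -> [-3.6 -0.9 36.9] [-0.001 -0.006 -0.027]
```

Call:
carry_out --deltas "-3.4 -0.9 20 -0.001 -0.006 -0.027 0.86;-3.4 -0.9 37 -0.001 -0.006 -0.027 0.86;-3.4 -0.9 37 -0.001 -0.006 -0.027 0.86;-3.4 -0.9 37 -0.001 -0.006 -0.027 0.6;-3.4 -0.9 37 -0.001 -0.006 -0.027 0.6;-3.4 -0.9 37 -0.001 -0.006 -0.027 0.6;-3.4 -0.9 37 -0.001 -0.006 -0.027 0.6" --squeeze 10

```text
time: 56.28
tool_pos: [0.4762, -0.2999, 0.019]
tool_rot: [[-0.663, 0.749, 0.006], [0.749, 0.663, -0.004], [-0.007, 0.001, -1.0]]
force: [-0.9, 1.0, 5.4]
grip_width: 0.0636
```

Run:
```python
from h import *
goto((474.2,-298.5,15.5,41.5))
```

```text
t 56.27 pos [ 476.2 -299.9   19. ] yawy 41.5 F [-0.9  1.   5.4] w 63.6 q [-0.64  0.65  1.75 -0.    0.73 -1.37]
  -> [ 2.4 -0.6  3.5] [0.001 0.007 0.   ]
```

Call:
carry_out --deltas "0 0 0 0 0 0 0.82;0 0 0 0 0 0 0.82;2.4 0 -35 0 0.007 0.1 0.82;2.4 0 -35 0 0.007 0.28 0.6;2.4 0 -35 0 0.007 0.46 0.5;2.4 0 -35 0 0.007 0.64 0.5;2.4 0 -35 0 0.007 0.82 0.5;2.4 0 -35 0 0.007 1.0 0.5"

```text
time: 57.28
tool_pos: [0.474, -0.2977, 0.0532]
tool_rot: [[0.278, 0.961, 0.003], [0.961, -0.278, 0.003], [0.004, 0.002, -1.0]]
force: [-0.1, -0.3, 0.2]
grip_width: 0.0468
```

Call:
carry_out --deltas "0 0 0 0 0 0.18 0.5;0 0 0 0 0 0.36 0.5;0 0 0 0 0 0.54 0.5;0 0 0 0 0 0.571 0.5;0 0 0 0 0 0.571 0.5"

```text
time: 57.9
tool_pos: [0.4741, -0.2977, 0.0533]
tool_rot: [[0.747, 0.665, 0.003], [0.665, -0.747, 0.003], [0.004, 0.0, -1.0]]
force: [-0.6, 0.3, -0.6]
grip_width: 0.0466
```

Run:
```python
from h import *
goto((474.6,-298.3,15.5,-48.5))
e=np.array([.749,.663]); p=status.observe()['tool_pos'][:2]*1000; print('along err',(np.array([476.2,-299.9])-p)@e)
```

```text
t 57.9 pos [ 474.1 -297.7   53.3] yawy -48.3 F [-0.6  0.3 -0.6] w 46.6 q [-0.65  0.59  1.75  0.01  0.8   0.19]
  -> [-0.2  0.8 37.8] [ 0.    -0.004  0.003]
along err 0.14288664754623664
```

Call:
carry_out --deltas "0 0.5 20 0 -0.004 0.003 0.5;0 0.5 38 0 -0.004 0.003 0.5;0 0.5 38 0 -0.004 0.003 0.5;0 0.5 38 0 -0.004 0.003 0.2;0 0.5 38 0 -0.004 0.003 0.2;0 0.5 38 0 -0.004 0.003 0.2;0 0.5 38 0 -0.004 0.003 0.2;0 0.5 38 0 -0.004 0.003 0.2" --squeeze 35

```text
time: 58.9
tool_pos: [0.4748, -0.2982, 0.0158]
tool_rot: [[0.751, 0.66, 0.001], [0.66, -0.751, -0.0], [0.0, 0.001, -1.0]]
force: [-0.6, 0.9, 5.1]
grip_width: 0.0275
```

Run:
```python
from h import *
goto((476.2,-299.9,15.5,-48.5),(490.8,102.6,126,-1.5))
e=np.array([.749,.663]); p=status.observe()['tool_pos'][:2]*1000; print('along err',(np.array([476.2,-299.9])-p)@e)
```

```text
t 58.9 pos [ 474.8 -298.2   15.8] yawy -48.7 F [-0.6  0.9  5.1] w 27.5 q [-0.64  0.65  1.76  0.    0.73  0.21]
  -> [-0.1  2.2  0.3] [ 0.001 -0.    -0.003]
  -> [ 276.7 -290.3 -110.4] [ 0.001  0.    -0.823]
along err -0.09136827577015522
```

Call:
carry_out --deltas "0 0 -55 0 0 0 0.2;15 -16 -110 0 0 -0.1 0.2;55 -58 -110 0 0 -0.25 0.2;95 -100 -110 0 0 -0.4 0.2;135 -142 -110 0 0 -0.55 0.2;175 -184 -110 0 0 -0.7 0.2;215 -226 -110 0 0 -0.823 0.2;255 -268 -110 0 0 -0.823 0.2"

```text
time: 59.9
tool_pos: [0.4885, 0.0735, 0.1251]
tool_rot: [[0.025, 1.0, -0.001], [1.0, -0.025, -0.0], [-0.0, -0.001, -1.0]]
force: [0.6, 0.6, -3.4]
grip_width: 0.0274
```

Call:
carry_out --deltas "22 -22 0 0 0 0 0.2;22 -22 0 0 0 0 0.2;22 -22 0 0 0 0 0.2;22 -22 0 0 0 0 0.2"

```text
time: 60.4
tool_pos: [0.4681, 0.0935, 0.1253]
tool_rot: [[0.028, 1.0, 0.0], [1.0, -0.028, -0.0], [-0.0, 0.0, -1.0]]
force: [0.3, 1.1, -3.2]
grip_width: 0.0277
```

Run:
```python
from h import *
goto((491,102.6,56,-1.5))
```

```text
t 60.4 pos [468.1  93.5 125.3] yawy -1.6 F [ 0.3  1.1 -3.2] w 27.7 q [ 0.1   0.35  1.92 -0.    0.87  0.13]
  -> [ 9.8 22.6 69.3] [ 0.     0.    -0.002]
```

Call:
carry_out --deltas "9.8 22.6 0 0 0 0 0.2;9.8 22.6 30 0 0 0 0.2;9.8 22.6 60 0 0 0 0.2;9.8 22.6 67 0 0 0 0.2;9.8 22.6 67 0 0 0 0.2"

```text
time: 61.02
tool_pos: [0.4908, 0.1031, 0.0586]
tool_rot: [[0.027, 1.0, 0.0], [1.0, -0.027, -0.0], [-0.0, 0.0, -1.0]]
force: [0.1, -0.3, -2.6]
grip_width: 0.028
```

```bash
python3 c.py
python3 - <<'E'
from h import *
goto((491,102.6,52,-1.5))
E
```

```text
[-0.101  0.004 -0.025] [ 0.1  -0.3  -2.59] [490.8 103.1  58.6] contact rx,ry mm 157.9 -122.5
panel x [ 427.4 -114.7   78. ]
t 61.08 pos [491.2 103.2  59.2] yawy -1.5 F [ 0.7 -0.2 -3.7] w 27.8 q [ 0.11  0.5   1.9  -0.    0.74  0.14]
  -> [-0.6 -0.1  7.2] [ 0.001 -0.    -0.001]
```

Call:
carry_out --deltas "-0.6 0 4 0 0 0 0.2;-0.6 0 8 0 0 0 0.2;-0.6 0 11 0 0 0 0.2;-0.6 0 12 0 0 0 0.2;-0.6 0 12 0 0 0 0.2"

```text
time: 61.7
tool_pos: [0.4905, 0.1028, 0.0463]
tool_rot: [[0.027, 1.0, 0.0], [1.0, -0.027, -0.0], [-0.0, 0.0, -1.0]]
force: [0.2, -0.5, -3.6]
grip_width: 0.0275
```

```bash
python3 c.py
```

```text
[-0.098  0.082  0.029] [ 0.19 -0.47 -3.61] [490.5 102.8  46.3] contact rx,ry mm 19.4 79.7
panel x [ 427.4 -114.7   78. ]
```

Call:
carry_out --deltas "0 0 4 0 0 0 0.2;0 0 7 0 0 0 0.2;0 0 7 0 0 0 0.2;0 0 7 0 0 0 0.42;0 0 7 0 0 0 0.42;0 0 -50 0 0 0 0.42;0 0 -100 0 0 0 0.42;0 0 -160 0 0 0 0.42"

```text
time: 62.75
tool_pos: [0.4901, 0.1028, 0.208]
tool_rot: [[0.027, 1.0, -0.0], [1.0, -0.027, -0.0], [-0.0, -0.0, -1.0]]
force: [1.5, 0.2, -0.3]
grip_width: 0.0392
```

Run:
```python
from h import *
goto((380,250,200,88.5),(375,13,150,88.5))
```

```text
t 62.75 pos [490.1 102.8 208. ] yawy -1.5 F [ 1.5  0.2 -0.3] w 39.2 q [ 0.11  0.27  1.79 -0.    1.08  0.14]
  -> [ 144.3 -114.     8. ] [-0.    -0.    -1.571]
  -> [ -92.8 -112.7   58.1] [-0.    -0.    -1.571]
```

Call:
carry_out --deltas "50 -40 0 0 0 -0.18 0;100 -80 0 0 0 -0.36 0;145 -125 0 0 0 -0.54 0;145 -150 0 0 0 -0.72 0;145 -150 0 0 0 -0.9 0;145 -150 0 0 0 -1.08 0;145 -150 0 0 0 -1.26 0;145 -150 0 0 0 -1.44 0"

```text
time: 63.75
tool_pos: [0.3445, 0.2518, 0.2067]
tool_rot: [[-0.989, 0.151, 0.001], [0.151, 0.989, 0.0], [-0.001, 0.001, -1.0]]
force: [-0.0, -0.2, 0.2]
grip_width: 0.0004
```

Run:
```python
from h import *
t=snap('top','p10_t');s=snap('side','p10_s')
cv2.imwrite('pics/p10.png',np.hstack([crop(t,205,125,325,235,3.4),crop(s,255,150,370,260,3.4)]))
goto((375,13,150,88.5),(375,13,45,88.5))
```

```text
t 63.85 pos [344.5 251.8 206.6] yawy 81.1 F [-0.9 -0.   0.5] w 0.6 q [ 0.52  0.14  1.96 -0.    1.04 -0.89]
  -> [ -67.  -231.3   56.6] [ 0.     0.001 -0.129]
  -> [ -66.9 -231.3  161.6] [ 0.     0.001 -0.129]
```

View pics/p10.png

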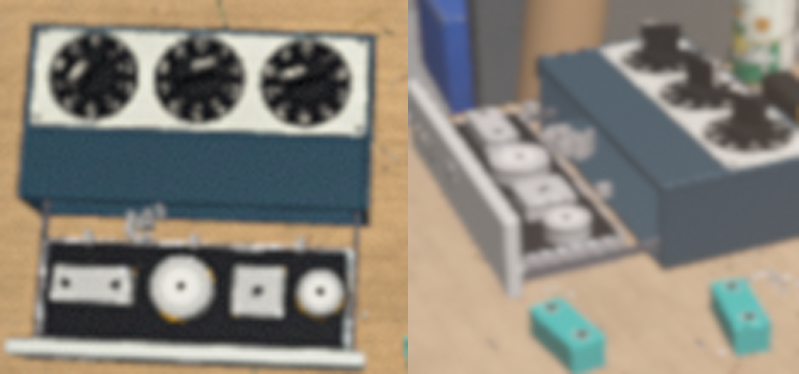

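Run:
```python
from h import *
for n,a,b in[('large',(181,286),(520,156)),('square',(258,290),(543,187)),('small',(320,291),(568,216)),('longR',(117,284),(502,131))]:
    x,r=tri((205+a[0]/3.4-.35,125+a[1]/3.4-.35),(255+(b[0]-408)/3.4-.35,150+b[1]/3.4-.35)); print(n,(x*1000).round(1),np.round(np.array(r)*1000,1))
```

```text
large [488.5  24.5  50.7] [0.1 0.1]
square [485.3 -39.2  51.9] [0.5 0.5]
small [485.7 -90.4  50.4] [0. 0.]
longR [490.2  77.4  51.2] [0.8 0.8]
```

All four sit at the same height (about 51 mm measured, against the expected 48 home and 60 on the foam), so they're seated. The dials still read 6-2-7. Now I push the drawer in.

Call:
carry_out --deltas "-66 -230 0 0 0 -0.129 0;-66 -230 0 0 0 -0.129 0;-66 -230 0 0 0 -0.129 0;-66 -230 30 0 0 -0.129 0;-66 -230 90 0 0 -0.129 0;-66 -230 140 0 0 -0.129 0;-66 -230 160 0 0 -0.129 0;-66 -230 160 0 0 -0.129 0"

```text
time: 64.85
tool_pos: [0.3729, 0.0142, 0.0456]
tool_rot: [[-0.999, 0.032, -0.002], [0.032, 0.999, 0.0], [0.002, 0.0, -1.0]]
force: [0.0, -0.0, 0.0]
grip_width: 0.0007
```

Run:
```python
from h import *
goto((412,15,46,88.5),(534,13,46,88.5))
```

```text
t 64.85 pos [372.9  14.2  45.6] yawy 88.2 F [ 0. -0.  0.] w 0.7 q [-0.09  0.36  2.22 -0.    0.57 -1.63]
  -> [-39.    2.   -0.5] [ 0.    -0.002 -0.006]
  -> [-161.     3.9   -0.8] [ 0.    -0.002 -0.006]
```

Call:
carry_out --deltas "-25 1 0 0 0 0 0;-38 2 0 0 0 0 0;-45 2 0 0 0 0 0;-55 2 0 0 0 0 0;-68 2 0 0 0 0 0;-82 3 0 0 0 0 0;-96 3 0 0 0 0 0;-110 3 0 0 0 0 0"

```text
time: 65.85
tool_pos: [0.4846, 0.0141, 0.0463]
tool_rot: [[-1.0, 0.028, 0.0], [0.028, 1.0, 0.0], [-0.0, 0.0, -1.0]]
force: [-2.7, -1.3, 0.7]
grip_width: 0.0006
```

Call:
carry_out --deltas "-12 0 0 0 0 0 0;-22 0 0 0 0 0 0;-31 0 0 0 0 0 0;-39 0 0 0 0 0 0;-45 0 0 0 0 0 0;-49 0 0 0 0 0 0;-52 0 0 0 0 0 0;-54 0 0 0 0 0 0"

```text
time: 66.85
tool_pos: [0.5315, 0.0129, 0.046]
tool_rot: [[-1.0, 0.028, -0.015], [0.028, 1.0, 0.001], [0.015, 0.0, -1.0]]
force: [-43.2, -1.3, 37.8]
grip_width: 0.0005
```

Call:
carry_out --deltas "5 0 0 0 0 0 0;12 0 0 0 0 0 0;25 0 0 0 0 0 0;50 0 0 0 0 0 0;50 0 -50 0 0 0 0;50 0 -110 0 0 0 0;50 0 -130 0 0 0 0;50 0 -130 0 0 0 0"

```text
time: 67.85
tool_pos: [0.4883, 0.014, 0.1777]
tool_rot: [[-1.0, 0.028, 0.004], [0.028, 1.0, -0.0], [-0.004, -0.0, -1.0]]
force: [-0.7, 0.4, 0.2]
grip_width: 0.0004
```

Run:
```python
from h import *
t=snap('top','p11_t')
g=cv2.cvtColor(t,cv2.COLOR_BGR2GRAY).astype(float); g0=cv2.cvtColor(cv2.imread('pics/top0.png'),cv2.COLOR_BGR2GRAY).astype(float)
for G in(g,g0): print([round(float((np.clip(G[180:200,u]-150,0,None)*np.arange(180,200)).sum()/np.clip(G[180:200,u]-150,0,None).sum()),2) for u in range(300,312,3)])
goto((657.5,-75.5,150,16.2),(657.5,-75.5,97,16.2))
```

```text
[192.33, 192.29, 192.18, 191.7]
[191.88, 191.74, 191.88, 191.44]
t 67.9 pos [487.5  14.  176.2] yawy 88.4 F [ 0.6 -1.  -0.7] w -0.2 q [-0.07  0.29  1.85  0.    1.   -1.61]
  -> [-172.4  -84.7   26.5] [1.00e-03 1.00e-03 1.26e+00]
  -> [-172.3  -84.7   79.5] [1.00e-03 1.00e-03 1.26e+00]
```

The drawer is latched, with the panel row matching the initial picture. Now I turn the right dial away from the code.

Call:
carry_out --deltas "-40 -20 20 0 0 0.18 0.4;-90 -45 25 0 0 0.36 0.4;-140 -70 25 0 0 0.54 0.4;-171 -84 25 0 0 0.72 0.4;-171 -84 25 0 0 0.9 0.4;-171 -84 25 0 0 1.08 0.4;-171 -84 25 0 0 1.25 0.4;-171 -84 25 0 0 1.25 0.4"

```text
time: 68.9
tool_pos: [0.6555, -0.0747, 0.1494]
tool_rot: [[-0.289, 0.957, -0.002], [0.957, 0.289, 0.0], [0.001, -0.002, -1.0]]
force: [-0.0, -0.8, 0.2]
grip_width: 0.0371
```

Run:
```python
from h import *
goto((657.5,-75.5,97,16.2))
```

```text
t 68.9 pos [655.5 -74.7 149.4] yawy 16.8 F [-0.  -0.8  0.2] w 37.1 q [-0.18  0.62  1.4   0.    1.12 -0.48]
  -> [-1.4  1.8 52.4] [-0.002 -0.001  0.011]
```

Call:
carry_out --deltas "-1 1.5 30 0 0 0.01 0.4;-1 1.5 52 0 0 0.01 0.4;-1 1.5 52 0 0 0.01 0.4;-1 1.5 52 0 0 0.01 0;-1 1.5 52 0 0 0.01 0;-1 1.5 52 0 0 0.01 0;-1 1.5 52 0 0 0.01 0" --squeeze 15

```text
time: 69.78
tool_pos: [0.6571, -0.0757, 0.1002]
tool_rot: [[-0.279, 0.96, -0.002], [0.96, 0.279, -0.001], [-0.0, -0.002, -1.0]]
force: [-7.3, -2.2, 5.5]
grip_width: 0.0119
```

Call:
carry_out --deltas "0 0 0 0 0 -0.18 0;0 0 0 0 0 -0.36 0;0 0 0 0 0 -0.54 0;0 0 0 0 0 -0.72 0;0 0 0 0 0 -0.9 0;0 0 0 0 0 -1.08 0;0 0 0 0 0 -1.257 0;0 0 0 0 0 -1.257 0"

```text
time: 70.78
tool_pos: [0.6578, -0.0748, 0.1002]
tool_rot: [[-0.999, 0.032, 0.0], [0.032, 0.999, 0.001], [-0.0, 0.001, -1.0]]
force: [-3.4, 3.2, 5.9]
grip_width: 0.0122
```

Call:
carry_out --deltas "0 0 0 0 0 0 0.35;0 0 0 0 0 0 0.35;0 0 -50 0 0 0 0.4;0 0 -100 0 0 0 0.4;80 30 -110 0 0 0 0.4;140 90 -110 0 0 0 0.4;200 150 -110 0 0 0 0.4;260 210 -110 0 0 0 0.4"

```text
time: 71.78
tool_pos: [0.4647, 0.0798, 0.2092]
tool_rot: [[-0.999, 0.033, 0.001], [0.033, 0.999, 0.0], [-0.001, 0.0, -1.0]]
force: [0.8, 0.4, -0.3]
grip_width: 0.0373
```

Run:
```python
from h import *
goto((340,250,200,88.5))
```

```text
t 71.78 pos [464.7  79.8 209.2] yawy 88.1 F [ 0.8  0.4 -0.3] w 37.3 q [ 0.07  0.22  1.86 -0.    1.06 -1.47]
  -> [130.3 165.9   9.1] [ 0.     0.001 -0.007]
```

Call:
carry_out --deltas "130 166 0 0 0 0 0.4;130 166 0 0 0 0 0.4;130 166 0 0 0 0 0.4;130 166 0 0 0 0 0.4;130 166 0 0 0 0 0.4;130 166 0 0 0 0 0.4"

```text
time: 72.53
tool_pos: [0.342, 0.2484, 0.209]
tool_rot: [[-0.999, 0.032, 0.001], [0.032, 0.999, -0.0], [-0.001, -0.0, -1.0]]
force: [0.6, -0.4, 0.4]
grip_width: 0.0371
```

Run:
```python
from h import *
t=snap('top','p12_t');s=snap('side','p12_s')
cv2.imwrite('pics/p12.png',np.hstack([crop(t,205,125,435,270,1.9),crop(t,205,125,325,206,3)[:275]]) if 0 else np.vstack([crop(t,205,125,325,200,4.5),cv2.resize(t[160:270,200:440],(540,248))]))
g=cv2.cvtColor(t,cv2.COLOR_BGR2GRAY).astype(float); g0=cv2.cvtColor(cv2.imread('pics/top0.png'),cv2.COLOR_BGR2GRAY).astype(float)
for G in(g,g0): print([round(float((np.clip(G[180:200,u]-150,0,None)*np.arange(180,200)).sum()/np.clip(G[180:200,u]-150,0,None).sum()),2) for u in range(240,312,10)])
```

```text
[190.68, 191.04, 191.04, 191.4, 191.11, 191.64, 191.99, 191.54]
[190.44, 190.73, 190.83, 191.2, 191.29, 191.52, 191.88, 191.49]
```

View pics/p12.png

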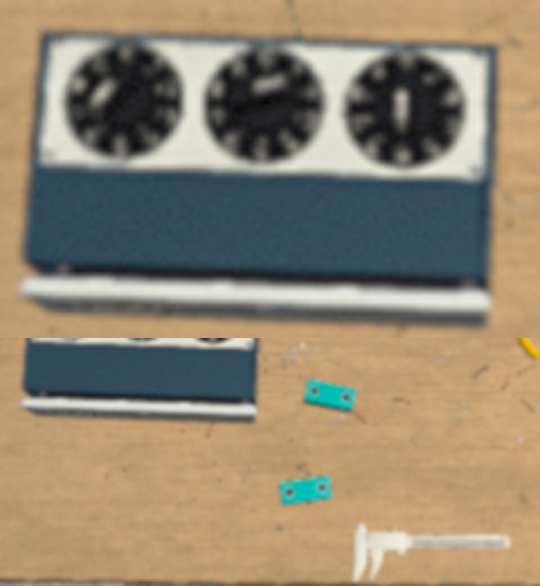

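The drawer is shut, with its panel rows within 0.3 px of the start. The right dial is now at 5, with its line pointing straight down at (402,110). The decoys and caliper haven't moved, and the robot is clear of everything.

```bash
python3 -c "
from workcell import robot
print(robot.finish_job())"
```

```text
the job is handed in; nothing more can be done
None
```

The job is done and handed in at about 73 s of the 210 s allowed. All four masters were on the bench. I set the dials to 6-2-7, opened the drawer and laid each master in its own cut-out. I then pushed the drawer in until it latched and turned the right dial from 7 to 5.

**Last checks**
- **Masters:** before closing, all four tops measured about 51 mm high and level with each other. Fully home should read 48 and resting on the foam 60, so I took the 3 mm as camera error. I did not measure them again after the drawer closed.
- **Drawer:** the front panel is back within about 0.3 pixel (about 1 mm) of where it started, which matches latched shut.
- **Bystanders:** the caliper and both turquoise look-alikes were still in place, and the robot was clear of everything.

**What went wrong or was uncertain**
- **Large disc:** its first placing attempts were blocked, apparently because a finger landed on the drawer's back rim. Each try also dragged the drawer in a few millimetres. I pushed the drawer back to its stop, turned the gripper 45°, and the disc then went in without contact.
- **Closing push:** it peaked at about 43 N along the push and 38 N vertically at the fingertips. The 40 N limit is stated for the arm and the gripper's body, and I took it not to cover the fingers. The total stayed well under the 120 N wrist limit.
- **Camera:** near the drawer it disagreed with the arm by about 2 mm, so I corrected the pocket positions for that.

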